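Re-sort the new wax billets in the gravity-feed chutes

ROBOT

A 6-joint arm with a two-finger parallel gripper is mounted at the origin on a cart in front of the work surface, level with it; the furniture and walls round the work are solid. World frame = base frame: x ahead of the robot, y to its left, z up, the work surface at z = 0. Lengths are in mm, angles in rad, forces in N, time in s.
With the tool pointing down it reaches from about 250 to 850 mm from the base axis. Payload 12.5 kg.
Tool frame: the origin (TCP) lies midway between the tips of the shut fingers; the grasp point (between the pads) lies 19 mm behind it; z points along the fingers, x is the direction in which the jaws open and shut, and the axes are right-handed (so a half turn about z gives the same grasp; the last joint's range is limited). The gripper opens to 93 mm and grips with 3 to 60 N. Pads are 15 mm wide; open, the fingers measure 128 mm over their backs; the gripper's body (75 mm by 188 mm) begins 65 mm behind the grasp point.
Start: joints at [1.099, 0.351, 1.652, -0, 1.139, -0.085], TCP at [207.443, 509.364, 218.633] pointing down, gripper open.
Joint ranges: [-2.75, 2.75], [-0.79, 2.1], [0.01, 2.65], [-1.57, 4.71], [0.07, 3.14], [-2.87, 2.87]. Speed limits (rad/s): [2.22, 2.22, 2.79, 3.14, 3.14, 3.14].

INTERFACE

Orientations are given as a unit quaternion [w, x, y, z].
In Python, from workcell import robot, viewer gives the robot as it stands.
- The arm moves only by the tool arm_command, never from a script. Its argument "targets" is a list of rows, each an object with "translation": the shift along the tool's x, y, z in m, a list of three; "rot": the turn, a rotation vector about the tool's x, y, z in degrees, a list of three; "jaw": the gripper's target within -1 to 1 (shut at 1, half-way at 0, fully open at -1). In form: [{"translation": [x, y, z], "rot": [ax, ay, az], "jaw": jaw}, ...]. A call has 1 to 20 rows; each row shifts and turns the commanded pose from where the row before left it, along the tool's axes as they then stand; what a row does not reach is not made up. A row lasts 1/8 s, in which the tool goes at most 62.5 mm and 10.7 degrees, less where a joint would pass 70% of its speed; a pose out of reach is approached as far as the arm can. A call with a gripper value outside its range is refused whole. The fingers move at their own pace and stop on an object; "force" is the grip in N (left out, the last holds). Time passes only in rows, so rows that do not move let the fingers close. It gives the time, the measured TCP pose, the force and the opening at its end, in the units of the state.
- robot.observe(): the state, without advancing time (a new reading comes with each control period).
- viewer.capture(name): name is "scene" or "top" or "wrist"; returns the picture (400x640x3 uint8, red, green, blue); there is no depth.
- viewer.camera_info(name): a dict with "vfov" (degrees; the focal length in pixels is half the picture's height over the tangent of half this angle, whatever the lens; pixels are square), "cx", "cy" (the principal point, pixels), "position" and "orientation" of the camera in the world. Camera axes: x right, y down, z forward; pixel columns grow to the right and rows downward; lengths in mm; the calibration is good to about 2 mm. A picture is of the moment at which its call begins: read the wrist's pose just before it. camera_info takes no time and is no camera call; for the wrist camera it gives the pose at the moment of the call.
- robot.finish_job(): hands the job in, once; it reports no verdict.
The state is a dict: "clock": time; "joints": joint angles; "joint_velocities": joint speeds; "tau": joint torques, N m; "ee_pos": TCP position; "tcp_rot": TCP orientation; "wrist_force": force on the tool from outside, world axes, zero at the start; "ft_torque": the same for the moment, N m; "gripper_width": finger opening in mm.
Only numpy, scipy, OpenCV 4.12 (cv2) and the standard library are available. Lean on these libraries where they do the work, as an engineer would, in place of code of your own. Each camera call takes 0.05 s, during which the arm holds its last target.

TASK

The three new billets of carving wax, the ones with a paper band, were loaded into the wrong gravity-feed chutes. Move each of them to the chute of its own colour so that it lies behind the plain old billet of that colour, with the old one rolled down against the front stop, to come out first. You can park a billet on the V-block meanwhile; set the wax down gently, without dropping it, and leave the V-block empty and everything at rest.

Things in the scene. Friction and masses are not known exactly. Their poses are not given: they have to be found in the camera images.
- new_green: new green wax billet: a green cylinder on its side, 56 mm diameter, 40 mm wide, about 95 g, with a white paper band round its middle. Origin at its centre; its y axis runs along the cylinder's axis (x and z turn as it rolls). At the start it is the front billet in the red chute. Grip it across its flat ends (40 mm), above its axis.
- new_red: new red wax billet: a red cylinder on its side, 56 mm diameter, 40 mm wide, about 95 g, with a white paper band round its middle. Origin at its centre; its y axis runs along the cylinder's axis (x and z turn as it rolls). At the start it is the front billet in the blue chute. Grip it across its flat ends (40 mm), above its axis.
- new_blue: new blue wax billet: a blue cylinder on its side, 56 mm diameter, 40 mm wide, about 95 g, with a white paper band round its middle. Origin at its centre; its y axis runs along the cylinder's axis (x and z turn as it rolls). At the start it is the front billet in the green chute. Grip it across its flat ends (40 mm), above its axis.
- old_green: old green wax billet: same green cylinder (56 mm diameter, 40 mm wide) but plain, without paper band. Origin at its centre, y axis along the cylinder's axis. At the start it lies second in the green chute, resting against the billet in front, and rolls down to the front stop when that one is taken out.
- old_red: old red wax billet: same red cylinder (56 mm diameter, 40 mm wide) but plain, without paper band. Origin at its centre, y axis along the cylinder's axis. At the start it lies second in the red chute, resting against the billet in front, and rolls down to the front stop when that one is taken out.
- old_blue: old blue wax billet: same blue cylinder (56 mm diameter, 40 mm wide) but plain, without paper band. Origin at its centre, y axis along the cylinder's axis. At the start it lies second in the blue chute, resting against the billet in front, and rolls down to the front stop when that one is taken out.
- chute_green: fixed gravity-feed chute with green sides and stop, 190x66 mm. Origin: centre of its underside; x up the slope (9 deg) to the rear, z up. Centre of a billet at the stop (-0.064, 0, 0.046) m, of the second, touching it, (-0.008, 0, 0.054), of a third (0.047, 0, 0.063) in this frame. Open top; guides end 12 mm below a billet's axis, 48 mm apart at the floor, 61 at the top. A billet set down further up rolls down.
- chute_red: fixed gravity-feed chute with red sides and stop, 190x66 mm. Origin: centre of its underside; x up the slope (9 deg) to the rear, z up. Centre of a billet at the stop (-0.064, 0, 0.046) m, of the second, touching it, (-0.008, 0, 0.054), of a third (0.047, 0, 0.063) in this frame. Open top; guides end 12 mm below a billet's axis, 48 mm apart at the floor, 61 at the top. A billet set down further up rolls down.
- chute_blue: fixed gravity-feed chute with blue sides and stop, 190x66 mm. Origin: centre of its underside; x up the slope (9 deg) to the rear, z up. Centre of a billet at the stop (-0.064, 0, 0.046) m, of the second, touching it, (-0.008, 0, 0.054), of a third (0.047, 0, 0.063) in this frame. Open top; guides end 12 mm below a billet's axis, 48 mm apart at the floor, 61 at the top. A billet set down further up rolls down.
- v_block: grey steel V-block fixed to the bench, 64x50 mm, 40 mm high, empty at the start: a parking place where a billet cannot roll. Origin: centre of its underside, z up. The 90 degree groove, 24 mm deep, 48 mm wide at the top, runs along its y. A billet lying in it along y has its centre at (0, 0, 0.056) m in this frame, 16 mm above its top.
Mind the look-alikes: they are no part of the job. What is shaped like the old_green but yellow is not meant.

How it is judged (in metres and radians):
At the end, for the whole second after the job is handed in: In every chute the plain old billet of its colour lies against the front stop (centre within 8 mm) and the new, paper-banded billet of the same colour lies second behind it (centre within 10 mm); all six are released and at rest, so the V-block is empty (x of old_green in the frame of chute_green between -0.0716 and -0.0556 m and y of old_green in the frame of chute_green between -0.01 and 0.01 m and z of old_green in the frame of chute_green between 0.0377 and 0.0537 m and x of new_green in the frame of chute_green between -0.0183 and 0.0017 m and y of new_green in the frame of chute_green between -0.01 and 0.01 m and z of new_green in the frame of chute_green between 0.0465 and 0.0625 m and linear speed of each of old_green, new_green, old_red, new_red, old_blue, new_blue below 0.02 m/s and angular speed of each of old_green, new_green, old_red, new_red, old_blue, new_blue below 0.5 rad/s and x of old_red in the frame of chute_red between -0.0716 and -0.0556 m and y of old_red in the frame of chute_red between -0.01 and 0.01 m and z of old_red in the frame of chute_red between 0.0377 and 0.0537 m and x of new_red in the frame of chute_red between -0.0183 and 0.0017 m and y of new_red in the frame of chute_red between -0.01 and 0.01 m and z of new_red in the frame of chute_red between 0.0465 and 0.0625 m and x of old_blue in the frame of chute_blue between -0.0716 and -0.0556 m and y of old_blue in the frame of chute_blue between -0.01 and 0.01 m and z of old_blue in the frame of chute_blue between 0.0377 and 0.0537 m and x of new_blue in the frame of chute_blue between -0.0183 and 0.0017 m and y of new_blue in the frame of chute_blue between -0.01 and 0.01 m and z of new_blue in the frame of chute_blue between 0.0465 and 0.0625 m); the robot touches nothing.
It fails at once if a wax billet is dropped: let go from more than about 3 cm, so that it falls faster than 0.75 m/s (rolling down a chute stays below 0.6) ((linear speed of new_green above 0.75 m/s and contact force between new_green and the fingers below 0.1 N) or (linear speed of new_red above 0.75 m/s and contact force between new_red and the fingers below 0.1 N) or (linear speed of new_blue above 0.75 m/s and contact force between new_blue and the fingers below 0.1 N) or (linear speed of old_green above 0.75 m/s and contact force between old_green and the fingers below 0.1 N) or (linear speed of old_red above 0.75 m/s and contact force between old_red and the fingers below 0.1 N) or (linear speed of old_blue above 0.75 m/s and contact force between old_blue and the fingers below 0.1 N)).
It also fails if it takes over 118 s, if anything falls off the work surface, if the arm or the gripper's body presses on something with over 40 N, if the wrist force passes 120 N, or if a joint passes its speed limit or range.

## Working session

There is one attempt and no reset: what is moved stays moved. The work goes in short steps, Python scripts to look and compute and a tool call to move; the robot and the scene stay as the last step left them, time stands still between calls to the robot, and variables do not carry over. Pictures are saved under pics/ and viewed, and the job is handed in when it is done.

Besides the shell and the picture viewer there is one more tool, called after "Request:" by a JSON object that holds its "name" and its "arguments". arm_command: Moves the arm, as the interface text tells. Its arguments: {"type":"object","properties":{"targets":{"type":"array","items":{"type":"object","properties":{"translation":{"type":"array","items":{"type":"number"}},"rot":{"type":"array","items":{"type":"number"}},"jaw":{"type":"number"}}}},"force":{"type":"number"}},"required":["targets"]}

```bash
mkdir -p pics; ls; python3 - <<'E'
from workcell import robot, viewer
import cv2
print(robot.observe())
for n in ("scene","top","wrist"):
    print(n,viewer.camera_info(n))
    cv2.imwrite(f"pics/{n}0.png",viewer.capture(n)[:,:,::-1])
E
```

```text
pics
{'clock': 0.0, 'joints': array([ 1.09935919e+00,  3.51260870e-01,  1.65240992e+00,  5.01427976e-06,
        1.13911885e+00, -8.46040751e-02]), 'joint_velocities': array([ 0.00065135, -0.00023556, -0.00210478, -0.00022544,  0.0002705 ,
       -0.00130093]), 'tau': array([-3.86976999e-04, -4.97327721e+01, -2.85256469e+01,  6.98283012e-02,
        2.56843865e-02, -8.91744048e-05]), 'ee_pos': array([207.31175453, 509.06090841, 218.09332905]), 'tcp_rot': array([ 2.88810603e-04,  8.29836983e-01,  5.58005577e-01, -5.24202828e-04]), 'wrist_force': array([ 0.19308128,  0.49402486, -0.11304178]), 'ft_torque': array([-0.04233815,  0.01582703, -0.05073071]), 'gripper_width': 92.9700362387785}
scene {'vfov': 43.6400677450039, 'cx': 313.6445182507613, 'cy': 201.25661881318706, 'position': array([ -88.40051431, -982.46651208,  957.09053895]), 'orientation': array([-0.42831694,  0.87236883, -0.20647254,  0.11351791])}
top {'vfov': 44.63646529339159, 'cx': 317.34803974163174, 'cy': 196.38068731683836, 'position': array([ 267.59559774,   49.87742013, 1511.89099523]), 'orientation': array([-0.05639067,  0.71457725, -0.69566975,  0.04736083])}
wrist {'vfov': 59.991829010130104, 'cx': 331.2668621727272, 'cy': 200.9482270073819, 'position': array([136.65661034, 537.72927469, 382.35641237]), 'orientation': array([0.11539978, 0.82185258, 0.55253771, 0.07709292])}
```

View pics/scene0.png

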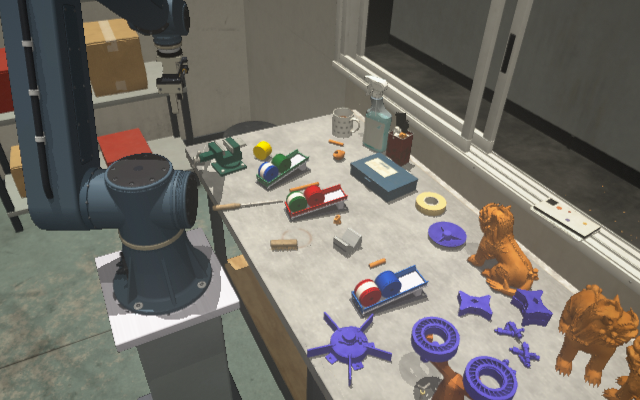

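View pics/top0.png

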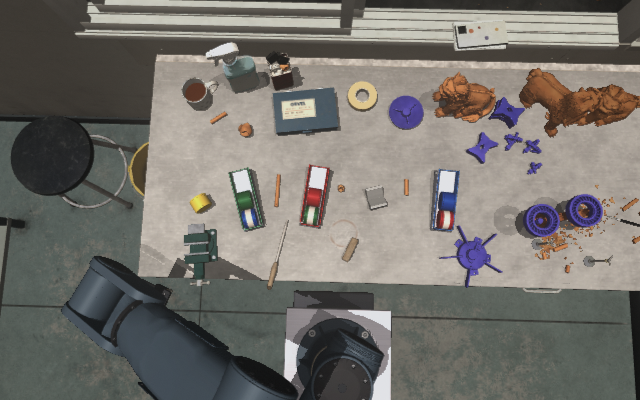

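View pics/wrist0.png

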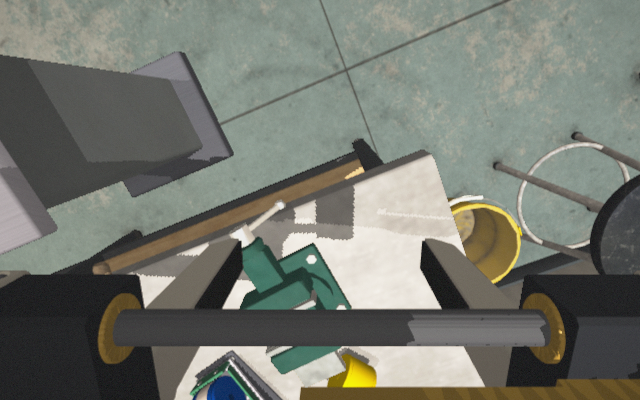

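The top view shows green, red and blue chutes near px (245,200), (316,195) and (445,200), with the V-block at (376,197). The yellow look-alike is at (200,202). The front of each chute faces the robot, and the banded billets sit in front. Next I'll measure them.

```bash
cat > h.py <<'E'
import numpy as np, cv2
from scipy.spatial.transform import Rotation as R
def cam(info):
    q=info['orientation']; return R.from_quat([q[1],q[2],q[3],q[0]]).as_matrix(), np.array(info['position']), 200/np.tan(np.radians(info['vfov']/2)), info['cx'],info['cy']
def ray(info,u,v,z):
    M,p,f,cx,cy=cam(info); d=M@np.array([(u-cx)/f,(v-cy)/f,1]); return p+d*(z-p[2])/d[2]
def proj(info,P):
    M,p,f,cx,cy=cam(info); c=M.T@(np.array(P)-p); return np.array([cx+f*c[0]/c[2],cy+f*c[1]/c[2]])
E
python3 - <<'E'
import cv2
im=cv2.imread("pics/top0.png")
a=cv2.resize(im[155:240,220:345],None,fx=6,fy=6,interpolation=cv2.INTER_NEAREST)
b=cv2.resize(im[155:240,350:475],None,fx=6,fy=6,interpolation=cv2.INTER_NEAREST)
cv2.imwrite("pics/a.png",a);cv2.imwrite("pics/b.png",b)
E
```

```text
(no output)
```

View pics/a.png

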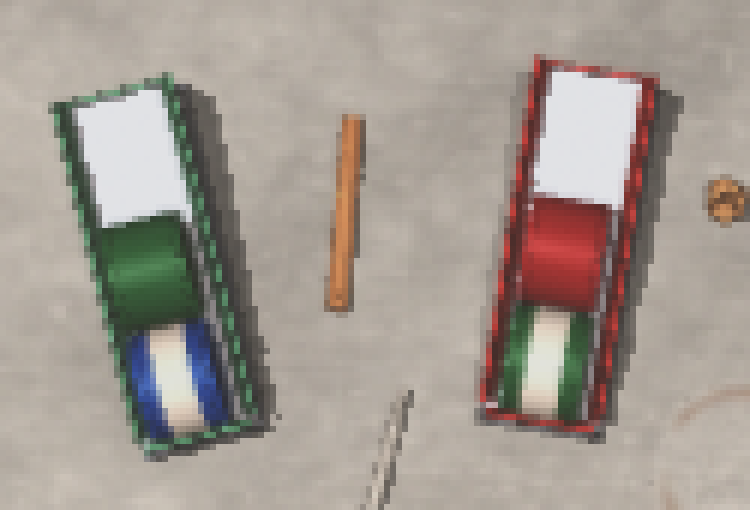

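View pics/b.png

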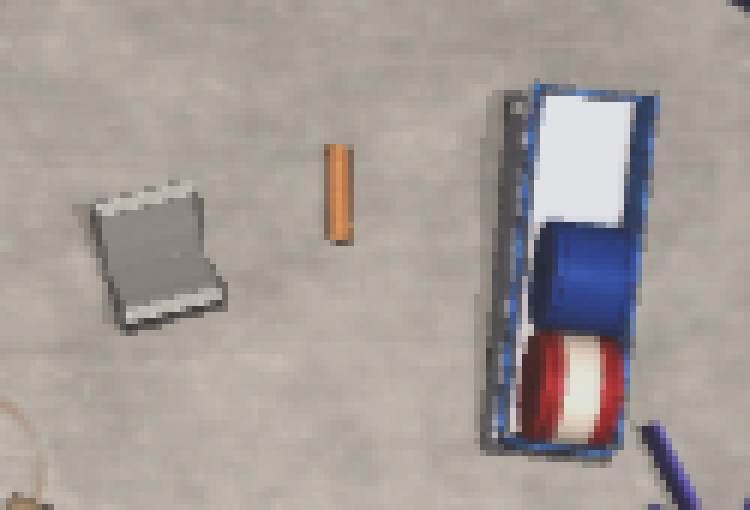

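The crops show each chute's four corners clearly, and the V-block as well. I'll turn these into rough positions and refine them later with the wrist camera.

```bash
cat > top.py <<'E'
from h import *
from workcell import robot, viewer
I=viewer.camera_info("top")
C={'green':[(150,448,220),(258,425,220),(55,105,220),(168,80,220)],
'red':[(482,412,220),(602,428,220),(540,62,220),(656,80,220)],
'blue':[(497,440,350),(615,452,350),(532,88,350),(655,98,350)]}
for k,c in C.items():
    P=[ray(I,ox+(u/6)-.5,155+v/6-.5,z)[:2] for (u,v,ox),z in zip(c,(34,34,59,59))]
    fl,fr,rl,rr=P
    f=(fl+fr)/2;r=(rl+rr)/2;d=r-f
    ang=np.degrees(np.arctan2(d[1],d[0]))
    print(k,'ctr',((f+r)/2).round(1),'ang',ang.round(2),'len',np.linalg.norm(d).round(1),'w',np.linalg.norm(fl-fr).round(1),np.linalg.norm(rl-rr).round(1))
P=[ray(I,350+u/6-.5,155+v/6-.5,40)[:2] for u,v in [(93,203),(195,183),(228,290),(120,322)]]
c=np.mean(P,0);print('V',c.round(1),[np.linalg.norm(P[i]-P[(i+1)%4]).round(1) for i in range(4)]); d=P[0]+P[1]-P[2]-P[3];print(np.degrees(np.arctan2(d[1],d[0])))
E
python3 top.py
```

```text
green ctr [471.7 289.2] ang 16.74 len 179.0 w 55.8 58.6
red ctr [486.9  80.4] ang -7.71 len 177.4 w 61.4 59.6
blue ctr [ 484.9 -316.1] ang -4.71 len 177.5 w 59.5 62.0
V [ 490.7 -107.1] [np.float64(53.1), np.float64(57.3), np.float64(57.3), np.float64(62.4)]
15.332864801485597
```

```bash
cat > plan.py <<'E'
# usage: plan.py x y z heading N : rows needed (translation in tool axes before each row's turn)
import sys
from h import *
from workcell import robot
x,y,z,hd,N=map(float,sys.argv[1:6]);N=int(N)
s=robot.observe();q=s['tcp_rot'];Rm=R.from_quat([q[1],q[2],q[3],q[0]])
p=s['ee_pos'];M=Rm.as_matrix();h0=np.degrees(np.arctan2(M[1,0],M[0,0]))
print('t',s['clock'],'pos',p.round(1),'head',h0.round(2),'zaxis',M[:,2].round(4),'w',round(s['gripper_width'],1),'F',s['wrist_force'].round(1))
T=np.array([x,y,z]);dl=M.T@(T-p)/1000
print('no-turn total tool shift m',dl.round(4),'turn z total',round(h0-hd,2))
dth=(h0-hd)/N
c=(T-p)/N
# row axes vary: print translation rows in tool axes
for i in range(N):
    h=np.radians(h0-dth*i)
    tx=np.array([np.cos(h),np.sin(h),0]);ty=np.array([np.sin(h),-np.cos(h),0])
    if abs(h0-hd)>1.5 or i==0: print([round(float(v)/1000,4) for v in (c@tx,c@ty,-c[2])],'rz',round(dth,2))
E
python3 plan.py 580 75 220 82.3 12
```

```text
t 0.15 pos [207.3 509.1 218.2] head 67.84 zaxis [-4.e-04 -8.e-04 -1.e+00] w 93.1 F [ 0.  -0.8 -0.1]
no-turn total tool shift m [-0.2615  0.5089 -0.0016] turn z total -14.46
[-0.0218, 0.0424, -0.0001] rz -1.21
[-0.0227, 0.0419, -0.0001] rz -1.21
[-0.0236, 0.0415, -0.0001] rz -1.21
[-0.0244, 0.041, -0.0001] rz -1.21
[-0.0253, 0.0404, -0.0001] rz -1.21
[-0.0261, 0.0399, -0.0001] rz -1.21
[-0.027, 0.0393, -0.0001] rz -1.21
[-0.0278, 0.0388, -0.0001] rz -1.21
[-0.0286, 0.0382, -0.0001] rz -1.21
[-0.0294, 0.0376, -0.0001] rz -1.21
[-0.0302, 0.0369, -0.0001] rz -1.21
[-0.0309, 0.0363, -0.0001] rz -1.21
```

Request:
{"name": "arm_command", "arguments": {"targets": [{"translation": [-0.026,0.051,0],"rot": [0,0,-1.4],"jaw": -1},{"translation": [-0.027,0.05,0],"rot": [0,0,-1.4],"jaw": -1},{"translation": [-0.028,0.05,0],"rot": [0,0,-1.4],"jaw": -1},{"translation": [-0.029,0.049,0],"rot": [0,0,-1.4],"jaw": -1},{"translation": [-0.03,0.048,0],"rot": [0,0,-1.4],"jaw": -1},{"translation": [-0.032,0.047,0],"rot": [0,0,-1.5],"jaw": -1},{"translation": [-0.033,0.047,0],"rot": [0,0,-1.5],"jaw": -1},{"translation": [-0.034,0.046,0],"rot": [0,0,-1.5],"jaw": -1},{"translation": [-0.035,0.045,0],"rot": [0,0,-1.5],"jaw": -1},{"translation": [-0.036,0.044,0],"rot": [0,0,-1.5],"jaw": -1},{"translation": [0,0,0],"rot": [0,0,0],"jaw": -1},{"translation": [0,0,0],"rot": [0,0,0],"jaw": -1},{"translation": [0,0,0],"rot": [0,0,0],"jaw": -1}]}}

```text
clock: 1.78
ee_pos: [582.5, 81.4, 218.7]
tcp_rot: [-0.0, 0.752, 0.659, -0.0]
wrist_force: [-0.7, 0.3, 0.1]
gripper_width: 92.9
```

```bash
python3 plan.py 580 75 220 82.3 1; python3 - <<'E'
from workcell import robot, viewer
import cv2,pickle
i=viewer.camera_info("wrist");cv2.imwrite("pics/w1.png",viewer.capture("wrist")[:,:,::-1]);pickle.dump(i,open("w1.pkl","wb"));print(i)
E
```

```text
t 1.775 pos [582.5  81.4 218.7] head 82.4 zaxis [-3.e-04  1.e-04 -1.e+00] w 92.9 F [-0.7  0.3  0.1]
no-turn total tool shift m [-0.0066 -0.0017 -0.0013] turn z total 0.1
[-0.0066, -0.0017, -0.0013] rz 0.1
{'vfov': 59.991829010130104, 'cx': 331.2668621727272, 'cy': 200.9482270073819, 'position': array([506.90100462,  91.15803701, 382.89274042]), 'orientation': array([0.1043445 , 0.74523508, 0.65221704, 0.09137747])}
```

View pics/w1.png

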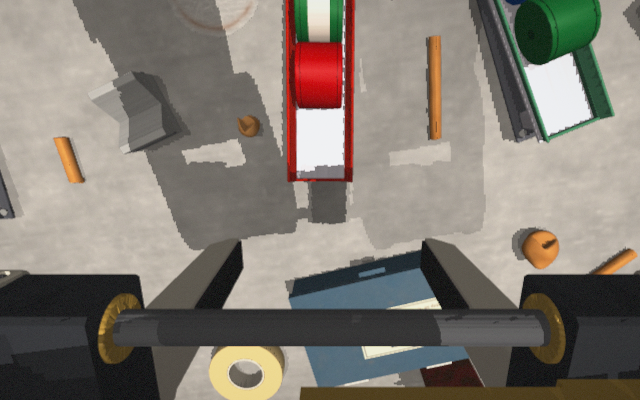

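The red chute sits centred at columns 290–350, but its front is cut off at the top edge. I'll move back 100 mm.

Request:
{"name": "arm_command", "arguments": {"targets": [{"translation": [0,-0.05,-0.01],"rot": [0,0,0],"jaw": -1},{"translation": [0,-0.05,-0.01],"rot": [0,0,0],"jaw": -1},{"translation": [0,0,0],"rot": [0,0,0],"jaw": -1},{"translation": [0,0,0],"rot": [0,0,0],"jaw": -1}]}}

```text
clock: 2.33
ee_pos: [484.5, 94.1, 239.0]
tcp_rot: [0.0, 0.752, 0.659, 0.001]
wrist_force: [-0.6, -0.9, -0.3]
gripper_width: 92.8
```

```bash
cat > cap.py <<'E'
from workcell import robot, viewer
import cv2,pickle,sys
n=sys.argv[1]
i=viewer.camera_info("wrist");cv2.imwrite(f"pics/{n}.png",viewer.capture("wrist")[:,:,::-1]);pickle.dump(i,open(f"{n}.pkl","wb"))
E
python3 cap.py w2; python3 plan.py 480 81 239 82.3 1
```

```text
t 2.375 pos [484.7  94.  238.7] head 82.36 zaxis [ 7.e-04  0.e+00 -1.e+00] w 93.0 F [ 0.2  0.  -0.7]
no-turn total tool shift m [-0.0135 -0.003  -0.0003] turn z total 0.06
[-0.0135, -0.003, -0.0003] rz 0.06
```

View pics/w2.png

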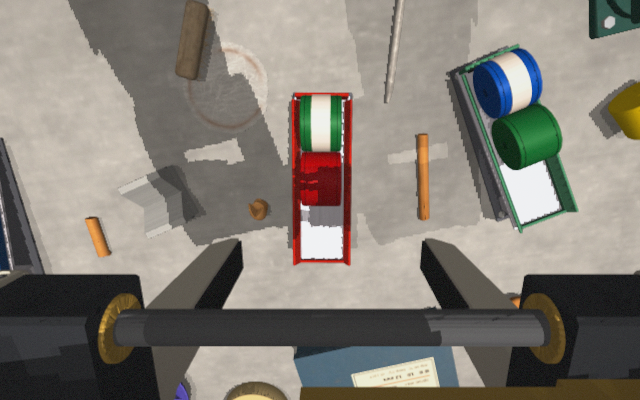

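All of the red chute is in view (columns 292–352, rows 93–265), along with the green chute and the V-block. I'll zoom in to read the corners.

```bash
python3 - <<'E'
import cv2,numpy as np
im=cv2.imread("pics/w2.png")
cv2.imwrite("pics/z1.png",cv2.resize(im[85:275,275:370],None,fx=3,fy=3,interpolation=cv2.INTER_CUBIC))
cv2.imwrite("pics/z2.png",cv2.resize(im[35:240,440:585],None,fx=2.9,fy=2.9,interpolation=cv2.INTER_CUBIC))
cv2.imwrite("pics/z3.png",cv2.resize(im[150:250,105:225],None,fx=5,fy=5,interpolation=cv2.INTER_CUBIC))
E
```

```text
(no output)
```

View pics/z1.png

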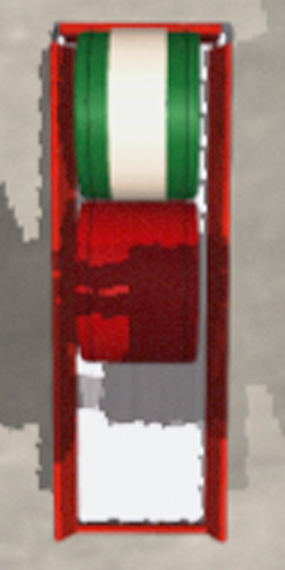

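View pics/z2.png

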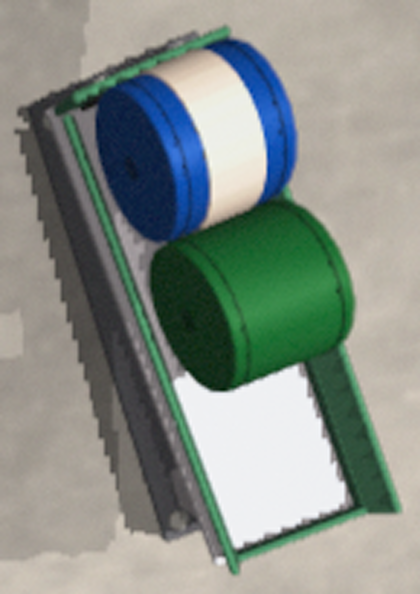

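View pics/z3.png

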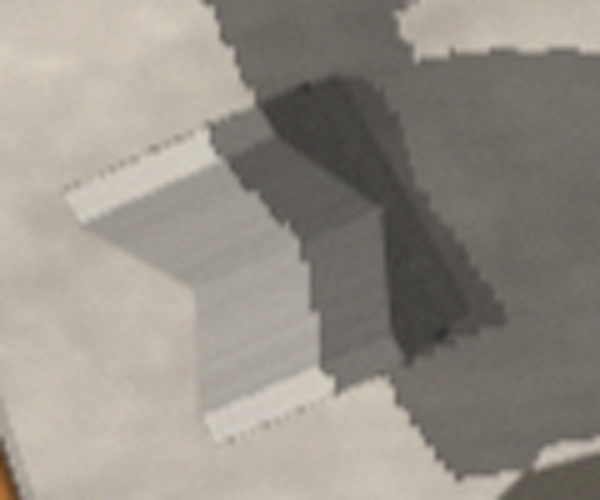

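```bash
cat > m2.py <<'E'
from h import *
import pickle
I=pickle.load(open("w2.pkl","rb"))
def px(u,v,ox,oy,s): return ox+(u+.5)/s-.5, oy+(v+.5)/s-.5
def chute(name,cs,ox,oy,s):
    P=[ray(I,*px(u,v,ox,oy,s),z)[:2] for (u,v),z in zip(cs,(29,29,59,59))]
    # order: front neg-y.. 
    f=(P[0]+P[1])/2;r=(P[2]+P[3])/2;d=r-f
    print(name,'ctr',((f+r)/2).round(1),'ang',np.degrees(np.arctan2(d[1],d[0])).round(2),'len',np.linalg.norm(d).round(1),'w',np.linalg.norm(P[0]-P[1]).round(1),np.linalg.norm(P[2]-P[3]).round(1))
chute('red',[(55,28),(231,28),(60,540),(225,540)],275,85,3)
chute('green',[(62,106),(228,30),(400,512),(235,572)],440,35,2.9)
P=[ray(I,*px(u,v,105,150,5),40)[:2] for u,v in [(65,190),(256,103),(388,375),(215,440)]]
print('V',np.mean(P,0).round(1),[np.linalg.norm(P[i]-P[(i+1)%4]).round(1) for i in range(4)]); d=P[3]+P[2]-P[0]-P[1];print(np.degrees(np.arctan2(d[1],d[0])))
e=P[0]+P[3]-P[1]-P[2]; print('yang',np.degrees(np.arctan2(e[1],e[0])))
# red chute front billet: side outline at axis height 46 ; band centreline front/back
for n,a,b in (('new_green L/R',(76,115),(199,115)),('old_red',(79,280),(198,280))):
    z=46 if 'new' in n else 54
    print(n,[ray(I,*px(*q,275,85,3),z+28).round(1)[:2] for q in (a,b)])
E
python3 m2.py
```

```text
red ctr [488.6  83.7] ang -7.86 len 178.6 w 60.5 60.0
green ctr [474.  290.9] ang 15.58 len 177.6 w 59.7 60.4
V [ 491.1 -106.1] [np.float64(47.8), np.float64(64.8), np.float64(43.6), np.float64(62.6)]
12.895431962139474
yang -75.4184245876714
new_green L/R [array([423.9,  72.7]), array([428.9, 110.4])]
old_red [array([473.9,  66.4]), array([478.9, 103.6])]
```

```bash
cat > bis.py <<'E'
from h import *
def billet(I,p1,p2,zc):
    """bisector of two tangent rays in image (front/back points on band centre) -> centre at height zc, plus implied distance for R=28"""
    M,p,f,cx,cy=cam(I)
    d=[M@np.array([(u-cx)/f,(v-cy)/f,1]) for u,v in (p1,p2)]
    d=[x/np.linalg.norm(x) for x in d]
    ha=np.arccos(d[0]@d[1])/2; b=(d[0]+d[1]); b/=np.linalg.norm(b)
    D=28/np.sin(ha); return (p+b*(zc-p[2])/b[2]).round(1),'z from size',(p+b*D)[2].round(1)
E
cat > m3.py <<'E'
from bis import *
from m2 import px
import pickle
I=pickle.load(open("w2.pkl","rb"))
print(billet(I,px(138,32,275,85,3),px(138,200,275,85,3),46))
print('old_red',billet(I,px(138,200,275,85,3),px(138,361,275,85,3),54))
for n,c,a in (('red',(488.6,83.7),-7.86),('green',(474,290.9),15.58)):
    a=np.radians(a); print(n,'stop',[c[0]-64*np.cos(a),c[1]-64*np.sin(a)],'second',[c[0]-8*np.cos(a),c[1]-8*np.sin(a)])
E
python3 m3.py | tail -4
```

```text
(array([428.7,  90.6,  46. ]), 'z from size', np.float64(39.0))
old_red (array([482.6,  83.1,  54. ]), 'z from size', np.float64(47.3))
red stop [np.float64(425.20126872037986), np.float64(92.45219241873221)] second [np.float64(480.6751585900475), np.float64(84.79402405234153)]
green stop [np.float64(412.35159175408603), np.float64(273.710649787001)] second [np.float64(466.2939489692608), np.float64(288.7513312233751)]
```

Everything agrees to about 3 mm:

| Item | Position (mm) | Heading (deg) |
|---|---|---|
| Red chute stop | (427, 91.5) | 82 |
| V-block | (491, -106.5) | 104 |

Next I'll pick new_green.

Request:
{"name": "arm_command", "arguments": {"targets": [{"translation": [-0.005,-0.028,0.02],"rot": [0,0,0],"jaw": -1},{"translation": [-0.005,-0.029,0.03],"rot": [0,0,0],"jaw": -1},{"translation": [0,0,0.05],"rot": [0,0,0],"jaw": -1},{"translation": [0,0,0.05],"rot": [0,0,0],"jaw": -1},{"translation": [0,0,0.03],"rot": [0,0,0],"jaw": -1},{"translation": [0,0,0.012],"rot": [0,0,0],"jaw": -1},{"translation": [0,0,0.004],"rot": [0,0,0],"jaw": -1},{"translation": [0,0,0],"rot": [0,0,0],"jaw": -1}], "force": 12}}

```text
clock: 3.38
ee_pos: [426.9, 91.5, 43.2]
tcp_rot: [0.0, 0.753, 0.658, 0.0]
wrist_force: [-0.5, 0.1, -0.1]
gripper_width: 92.9
```

```bash
python3 plan.py 427 91.5 42 82.2 1;python3 cap.py w3
```

```text
t 3.375 pos [426.9  91.5  43.2] head 82.34 zaxis [ 1.1e-03  1.0e-04 -1.0e+00] w 92.9 F [-0.5  0.1 -0.1]
no-turn total tool shift m [0.     0.0001 0.0012] turn z total 0.14
[0.0, 0.0001, 0.0012] rz 0.14
```

View pics/w3.png

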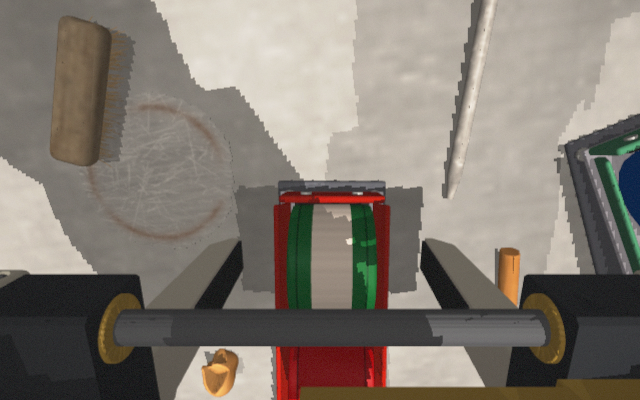

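The fingers straddle the green banded billet evenly (columns 288–377 between finger tips at 241 and 422). I'll close the gripper and lift.

Request:
{"name": "arm_command", "arguments": {"targets": [{"translation": [0,0,0.001],"rot": [0,0,0],"jaw": 1},{"translation": [0,0,0],"rot": [0,0,0],"jaw": 1},{"translation": [0,0,0],"rot": [0,0,0],"jaw": 1},{"translation": [0,0,0],"rot": [0,0,0],"jaw": 1},{"translation": [0,0,0],"rot": [0,0,0],"jaw": 1},{"translation": [0,0,0],"rot": [0,0,0],"jaw": 1}], "force": 15}}

```text
clock: 4.18
ee_pos: [426.3, 91.4, 41.6]
tcp_rot: [0.0, 0.753, 0.658, 0.0]
wrist_force: [0.3, -0.5, 0.0]
gripper_width: 39.7
```

Request:
{"name": "arm_command", "arguments": {"targets": [{"translation": [0,0,-0.01],"rot": [0,0,0],"jaw": 1},{"translation": [0,0,-0.025],"rot": [0,0,0],"jaw": 1},{"translation": [0,0,-0.035],"rot": [0,0,0],"jaw": 1},{"translation": [0,0,-0.025],"rot": [0,0,0],"jaw": 1},{"translation": [0,0,-0.01],"rot": [0,0,0],"jaw": 1},{"translation": [0,0,0],"rot": [0,0,0],"jaw": 1}]}}

```text
clock: 4.92
ee_pos: [426.3, 91.4, 146.8]
tcp_rot: [0.0, 0.753, 0.658, 0.0]
wrist_force: [0.1, 0.7, -1.0]
gripper_width: 39.8
```

```bash
python3 plan.py 491 -106.5 146 104 8;python3 cap.py w4
```

```text
t 4.925 pos [426.3  91.4 146.8] head 82.34 zaxis [ 8.e-04  1.e-04 -1.e+00] w 39.8 F [ 0.1  0.7 -1. ]
no-turn total tool shift m [-0.1876  0.0905  0.0009] turn z total -21.66
[-0.0234, 0.0113, 0.0001] rz -2.71
[-0.024, 0.0102, 0.0001] rz -2.71
[-0.0244, 0.009, 0.0001] rz -2.71
[-0.0248, 0.0079, 0.0001] rz -2.71
[-0.0252, 0.0067, 0.0001] rz -2.71
[-0.0254, 0.0055, 0.0001] rz -2.71
[-0.0257, 0.0043, 0.0001] rz -2.71
[-0.0258, 0.0031, 0.0001] rz -2.71
```

View pics/w4.png

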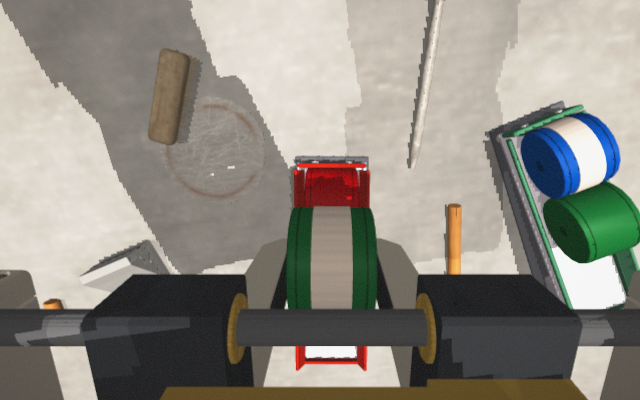

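The billet is held level between the pads and the old red one has rolled to the stop. I'll move over the V-block and check before lowering.

Request:
{"name": "arm_command", "arguments": {"targets": [{"translation": [-0.0235,0.0115,0],"rot": [0,0,-2.7],"jaw": 1},{"translation": [-0.024,0.01,0],"rot": [0,0,-2.7],"jaw": 1},{"translation": [-0.0245,0.009,0],"rot": [0,0,-2.7],"jaw": 1},{"translation": [-0.025,0.008,0],"rot": [0,0,-2.7],"jaw": 1},{"translation": [-0.025,0.0065,0],"rot": [0,0,-2.7],"jaw": 1},{"translation": [-0.0255,0.0055,0],"rot": [0,0,-2.7],"jaw": 1},{"translation": [-0.0255,0.0045,0],"rot": [0,0,-2.7],"jaw": 1},{"translation": [-0.026,0.003,0],"rot": [0,0,-2.7],"jaw": 1},{"translation": [0,0,0],"rot": [0,0,0],"jaw": 1},{"translation": [0,0,0],"rot": [0,0,0],"jaw": 1}]}}

```text
clock: 6.22
ee_pos: [490.1, -106.2, 145.8]
tcp_rot: [-0.001, 0.616, 0.787, -0.0]
wrist_force: [-0.2, 0.2, -0.9]
gripper_width: 40.0
```

```bash
python3 plan.py 491 -106.5 52.5 104 1;python3 cap.py w5; python3 - <<'E'
from workcell import viewer
import cv2
a=viewer.capture("top")[:,:,::-1]
cv2.imwrite("pics/t5.png",cv2.resize(a[130:260,300:490],None,fx=4,fy=4))
E
```

```text
t 6.225 pos [ 490.1 -106.2  145.8] head 103.88 zaxis [-1.7e-03  7.0e-04 -1.0e+00] w 40.0 F [-0.2  0.2 -0.9]
no-turn total tool shift m [-0.0006  0.0009  0.0933] turn z total -0.12
[-0.0005, 0.0008, 0.0933] rz -0.12
```

View pics/w5.png

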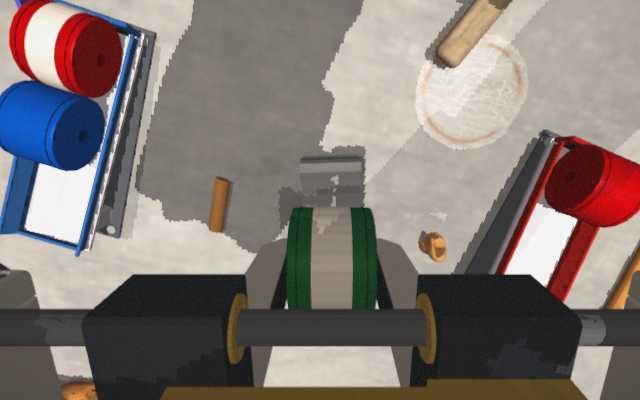

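View pics/t5.png

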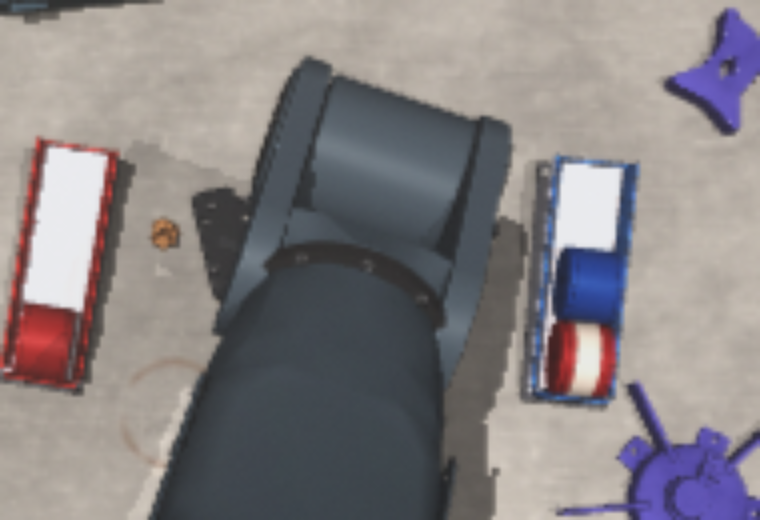

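The V-block is centred at columns 300–363 with its edges horizontal, so the alignment is good. I'll lower to just above the seat.

Request:
{"name": "arm_command", "arguments": {"targets": [{"translation": [0,0.001,0.015],"rot": [0,0,0],"jaw": 1},{"translation": [0,0,0.03],"rot": [0,0,0],"jaw": 1},{"translation": [0,0,0.025],"rot": [0,0,0],"jaw": 1},{"translation": [0,0,0.01],"rot": [0,0,0],"jaw": 1},{"translation": [0,0,0.006],"rot": [0,0,0],"jaw": 1},{"translation": [0,0,0.004],"rot": [0,0,0],"jaw": 1},{"translation": [0,0,0.001],"rot": [0,0,0],"jaw": 1},{"translation": [0,0,0],"rot": [0,0,0],"jaw": 1}]}}

```text
clock: 7.32
ee_pos: [492.0, -106.7, 56.0]
tcp_rot: [0.0, 0.616, 0.788, 0.0]
wrist_force: [-0.3, 0.3, -0.8]
gripper_width: 40.4
```

Request:
{"name": "arm_command", "arguments": {"targets": [{"translation": [0,0,0.0015],"rot": [0,0,0],"jaw": 1},{"translation": [0,0,0.001],"rot": [0,0,0],"jaw": 1},{"translation": [0,0,0],"rot": [0,0,0],"jaw": 1}]}}

```text
clock: 7.7
ee_pos: [491.9, -106.8, 53.7]
tcp_rot: [0.0, 0.616, 0.788, -0.0]
wrist_force: [-3.1, -0.3, 7.4]
gripper_width: 39.5
```

Contact at 7 N, slightly on the +x flank. I'll ease back 1.5 mm, then release.

Request:
{"name": "arm_command", "arguments": {"targets": [{"translation": [0,-0.0015,0],"rot": [0,0,0],"jaw": 1},{"translation": [0,0,0.0005],"rot": [0,0,0],"jaw": 1},{"translation": [0,0,0],"rot": [0,0,0],"jaw": 0.5},{"translation": [0,0,0],"rot": [0,0,0],"jaw": 0},{"translation": [0,0,0],"rot": [0,0,0],"jaw": -1},{"translation": [0,0,0],"rot": [0,0,0],"jaw": -1},{"translation": [0,0,-0.01],"rot": [0,0,0],"jaw": -1},{"translation": [0,0,-0.03],"rot": [0,0,0],"jaw": -1},{"translation": [0,0,-0.05],"rot": [0,0,0],"jaw": -1},{"translation": [0,0,-0.05],"rot": [0,0,0],"jaw": -1},{"translation": [0,0,-0.04],"rot": [0,0,0],"jaw": -1},{"translation": [0,0,0],"rot": [0,0,0],"jaw": -1}]}}

```text
clock: 9.2
ee_pos: [491.5, -107.3, 236.1]
tcp_rot: [0.003, 0.616, 0.788, 0.001]
wrist_force: [-0.3, -0.8, -0.2]
gripper_width: 93.2
```

```bash
python3 plan.py 470 -315 235 85.3 8;python3 cap.py w6
```

```text
t 9.2 pos [ 491.5 -107.3  236.1] head 103.94 zaxis [ 0.0058 -0.0019 -1.    ] w 93.2 F [-0.3 -0.8 -0.2]
no-turn total tool shift m [-0.1964 -0.0709  0.0013] turn z total 18.64
[-0.0245, -0.0089, 0.0001] rz 2.33
[-0.0249, -0.0079, 0.0001] rz 2.33
[-0.0252, -0.0068, 0.0001] rz 2.33
[-0.0254, -0.0058, 0.0001] rz 2.33
[-0.0257, -0.0048, 0.0001] rz 2.33
[-0.0258, -0.0037, 0.0001] rz 2.33
[-0.026, -0.0027, 0.0001] rz 2.33
[-0.0261, -0.0016, 0.0001] rz 2.33
```

View pics/w6.png

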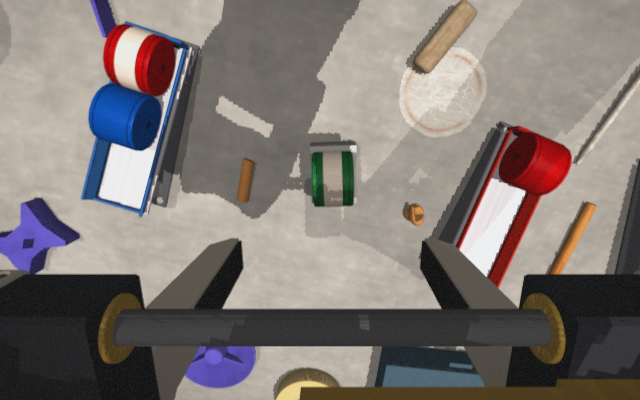

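The green banded billet rests in the V-block (column 333, row 177), and old_red is at its stop. Next I'll look over the blue chute.

Request:
{"name": "arm_command", "arguments": {"targets": [{"translation": [-0.0245,-0.009,0],"rot": [0,0,2.3],"jaw": -1},{"translation": [-0.025,-0.008,0],"rot": [0,0,2.3],"jaw": -1},{"translation": [-0.025,-0.007,0],"rot": [0,0,2.3],"jaw": -1},{"translation": [-0.0255,-0.006,0],"rot": [0,0,2.3],"jaw": -1},{"translation": [-0.0255,-0.005,0],"rot": [0,0,2.4],"jaw": -1},{"translation": [-0.026,-0.0035,0],"rot": [0,0,2.4],"jaw": -1},{"translation": [-0.026,-0.0025,0],"rot": [0,0,2.3],"jaw": -1},{"translation": [-0.026,-0.0015,0],"rot": [0,0,2.3],"jaw": -1},{"translation": [0,0,0],"rot": [0,0,0],"jaw": -1},{"translation": [0,0,0],"rot": [0,0,0],"jaw": -1}]}}

```text
clock: 10.5
ee_pos: [468.3, -313.9, 231.8]
tcp_rot: [-0.001, 0.735, 0.678, -0.0]
wrist_force: [-0.6, -0.8, -0.3]
gripper_width: 93.0
```

```bash
python3 plan.py 470 -315 235 85.3 1;python3 cap.py w7; python3 - <<'E'
import cv2
im=cv2.imread("pics/w7.png")
cv2.imwrite("pics/z7.png",cv2.resize(im[70:270,275:395],None,fx=3,fy=3,interpolation=cv2.INTER_CUBIC))
E
```

```text
t 10.5 pos [ 468.3 -313.9  231.8] head 85.38 zaxis [-0.0012  0.0012 -1.    ] w 93.0 F [-0.6 -0.8 -0.3]
no-turn total tool shift m [-0.001   0.0018 -0.0032] turn z total 0.08
[-0.001, 0.0018, -0.0032] rz 0.08
```

View pics/w7.png

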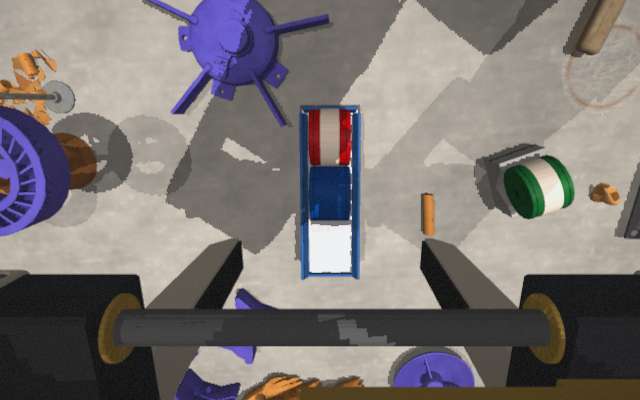

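View pics/z7.png

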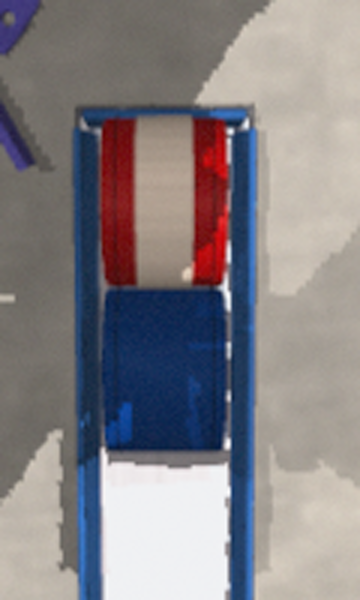

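The chute is at columns 300–360, rows 107–278. The new_red band is centred at column 330, with rows 109–166 as its silhouette.

```bash
cat > m7.py <<'E'
from bis import *
import pickle
I=pickle.load(open("w7.pkl","rb"))
px=lambda u,v:(275+(u+.5)/3-.5,70+(v+.5)/3-.5)
P=[ray(I,*p,z)[:2] for p,z in ((px(75,110),29),(px(254,110),29),((302,277),59),((358.5,277),59))]
f=(P[0]+P[1])/2;r=(P[2]+P[3])/2;d=r-f;a=np.arctan2(d[1],d[0]);c=(f+r)/2
print('ctr',c.round(1),'ang',np.degrees(a).round(2),np.linalg.norm(d),np.linalg.norm(P[0]-P[1]))
u=np.array([np.cos(a),np.sin(a)]);print('stop',c-64*u,'second',c-8*u)
print(billet(I,px(165,117),px(165,287),46),billet(I,px(165,289),px(165,451),54))
E
python3 m7.py; python3 plan.py 425 -312 42 85.3 1 
```

```text
ctr [ 484.6 -316.8] ang -4.42 177.34631964809182 60.99204690253639
stop [ 420.82199696 -311.83179969] second [ 476.65530773 -316.14936938]
(array([ 425.9, -312.2,   46. ]), 'z from size', np.float64(42.7)) (array([ 481. , -316.7,   54. ]), 'z from size', np.float64(47.2))
t 10.55 pos [ 468.5 -313.8  232.1] head 85.4 zaxis [-8.e-04  8.e-04 -1.e+00] w 93.1 F [ 0.1 -0.2 -0.3]
no-turn total tool shift m [-0.0019 -0.0433  0.1901] turn z total 0.1
[-0.0017, -0.0435, 0.1901] rz 0.1
```

Request:
{"name": "arm_command", "arguments": {"targets": [{"translation": [-0.001,-0.022,0.02],"rot": [0,0,0],"jaw": -1},{"translation": [-0.001,-0.022,0.03],"rot": [0,0,0],"jaw": -1},{"translation": [0,0,0.05],"rot": [0,0,0],"jaw": -1},{"translation": [0,0,0.05],"rot": [0,0,0],"jaw": -1},{"translation": [0,0,0.025],"rot": [0,0,0],"jaw": -1},{"translation": [0,0,0.01],"rot": [0,0,0],"jaw": -1},{"translation": [0,0,0.004],"rot": [0,0,0],"jaw": -1},{"translation": [0,0,0.001],"rot": [0,0,0],"jaw": -1},{"translation": [0,0,0],"rot": [0,0,0],"jaw": -1}]}}

```text
clock: 11.68
ee_pos: [425.0, -313.4, 43.4]
tcp_rot: [0.001, 0.735, 0.678, 0.0]
wrist_force: [-1.1, 0.9, 0.7]
gripper_width: 92.8
```

```bash
python3 cap.py w8
```

```text
(no output)
```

View pics/w8.png

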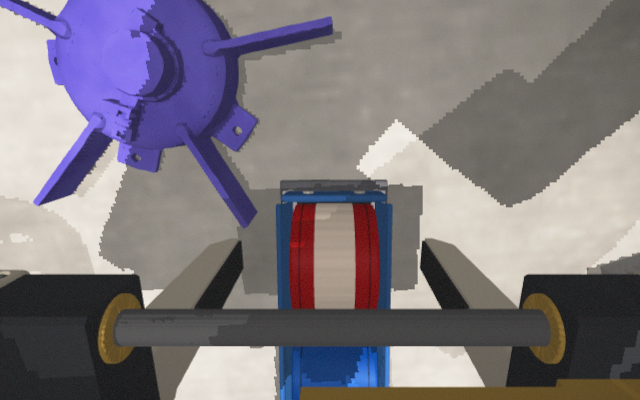

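The billet is centred to within about 1.5 mm and clear of the purple part. I'll grip and lift.

Request:
{"name": "arm_command", "arguments": {"targets": [{"translation": [0.001,0,0.001],"rot": [0,0,0],"jaw": 1},{"translation": [0,0,0],"rot": [0,0,0],"jaw": 1},{"translation": [0,0,0],"rot": [0,0,0],"jaw": 1},{"translation": [0,0,0],"rot": [0,0,0],"jaw": 1},{"translation": [0,0,0],"rot": [0,0,0],"jaw": 1},{"translation": [0,0,0],"rot": [0,0,0],"jaw": 1}], "force": 15}}

```text
clock: 12.48
ee_pos: [424.7, -312.1, 41.6]
tcp_rot: [0.0, 0.735, 0.678, -0.0]
wrist_force: [-0.9, 0.0, -0.2]
gripper_width: 39.9
```

Request:
{"name": "arm_command", "arguments": {"targets": [{"translation": [0,0,-0.01],"rot": [0,0,0],"jaw": 1},{"translation": [0,0,-0.03],"rot": [0,0,0],"jaw": 1},{"translation": [0,0,-0.045],"rot": [0,0,0],"jaw": 1},{"translation": [0,0,-0.035],"rot": [0,0,0],"jaw": 1},{"translation": [0,0,-0.015],"rot": [0,0,0],"jaw": 1},{"translation": [0,0,0],"rot": [0,0,0],"jaw": 1}]}}

```text
clock: 13.22
ee_pos: [424.8, -312.2, 177.0]
tcp_rot: [0.001, 0.735, 0.678, 0.0]
wrist_force: [0.2, 0.8, -0.9]
gripper_width: 39.8
```

```bash
python3 plan.py 485 84 177 82.2 14
```

```text
t 13.225 pos [ 424.8 -312.2  177. ] head 85.34 zaxis [ 8.e-04 -7.e-04 -1.e+00] w 39.8 F [ 0.2  0.8 -0.9]
no-turn total tool shift m [ 3.998e-01  2.780e-02 -2.000e-04] turn z total 3.14
[0.0286, 0.002, -0.0] rz 0.22
[0.0286, 0.0019, -0.0] rz 0.22
[0.0286, 0.0018, -0.0] rz 0.22
[0.0286, 0.0017, -0.0] rz 0.22
[0.0286, 0.0015, -0.0] rz 0.22
[0.0286, 0.0014, -0.0] rz 0.22
[0.0286, 0.0013, -0.0] rz 0.22
[0.0286, 0.0012, -0.0] rz 0.22
[0.0286, 0.0011, -0.0] rz 0.22
[0.0286, 0.001, -0.0] rz 0.22
[0.0286, 0.0009, -0.0] rz 0.22
[0.0286, 0.0008, -0.0] rz 0.22
[0.0286, 0.0006, -0.0] rz 0.22
[0.0286, 0.0005, -0.0] rz 0.22
```

Request:
{"name": "arm_command", "arguments": {"targets": [{"translation": [0.014,0.002,0],"rot": [0,0,0],"jaw": 1},{"translation": [0.03,0.002,0],"rot": [0,0,0],"jaw": 1},{"translation": [0.03,0.002,0],"rot": [0,0,0],"jaw": 1},{"translation": [0.03,0.002,0],"rot": [0,0,0],"jaw": 1},{"translation": [0.03,0.002,0],"rot": [0,0,0],"jaw": 1},{"translation": [0.03,0.002,0],"rot": [0,0,0],"jaw": 1},{"translation": [0.03,0.002,0],"rot": [0,0,0],"jaw": 1},{"translation": [0.03,0.002,0],"rot": [0,0,0],"jaw": 1},{"translation": [0.03,0.002,0],"rot": [0,0,0],"jaw": 1},{"translation": [0.03,0.002,0],"rot": [0,0,0],"jaw": 1},{"translation": [0.03,0.002,0],"rot": [0,0,0],"jaw": 1},{"translation": [0.03,0.002,0],"rot": [0,0,0],"jaw": 1},{"translation": [0.03,0.002,0],"rot": [0,0,0],"jaw": 1},{"translation": [0.018,0.001,0],"rot": [0,0,3.1],"jaw": 1},{"translation": [0.008,0.001,0],"rot": [0,0,0],"jaw": 1},{"translation": [0,0,0],"rot": [0,0,0],"jaw": 1},{"translation": [0,0,0],"rot": [0,0,0],"jaw": 1}]}}

```text
clock: 15.35
ee_pos: [485.3, 83.7, 176.4]
tcp_rot: [-0.0, 0.753, 0.658, -0.0]
wrist_force: [1.6, -0.1, -0.8]
gripper_width: 39.7
```

```bash
python3 plan.py 485 84 52 82.2 1;python3 cap.py w9
```

```text
t 15.35 pos [485.3  83.7 176.4] head 82.25 zaxis [-6.e-04 -1.e-04 -1.e+00] w 39.7 F [ 1.6 -0.1 -0.8]
no-turn total tool shift m [ 0.0002 -0.0002  0.1244] turn z total 0.05
[0.0002, -0.0003, 0.1244] rz 0.05
```

View pics/w9.png

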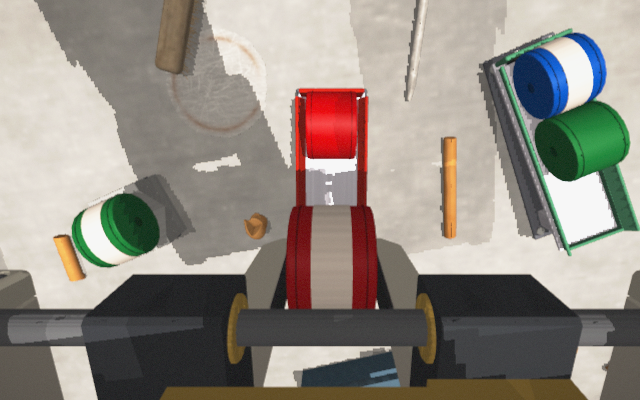

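The billet is in line with the red chute (columns 296–368) and old_red is at the stop. I'll lower it.

Request:
{"name": "arm_command", "arguments": {"targets": [{"translation": [0,0,0.015],"rot": [0,0,0],"jaw": 1},{"translation": [0,0,0.035],"rot": [0,0,0],"jaw": 1},{"translation": [0,0,0.035],"rot": [0,0,0],"jaw": 1},{"translation": [0,0,0.02],"rot": [0,0,0],"jaw": 1},{"translation": [0,0,0.01],"rot": [0,0,0],"jaw": 1},{"translation": [0,0,0.005],"rot": [0,0,0],"jaw": 1},{"translation": [0,0,0.002],"rot": [0,0,0],"jaw": 1},{"translation": [0,0,0],"rot": [0,0,0],"jaw": 1}]}}

```text
clock: 16.4
ee_pos: [485.8, 84.2, 55.0]
tcp_rot: [0.0, 0.753, 0.658, 0.0]
wrist_force: [0.0, -0.8, -0.8]
gripper_width: 39.9
```

Request:
{"name": "arm_command", "arguments": {"targets": [{"translation": [0,0,0.001],"rot": [0,0,0],"jaw": 1},{"translation": [0,0,0.001],"rot": [0,0,0],"jaw": 1},{"translation": [0,0,0],"rot": [0,0,0],"jaw": 1}]}}

```text
clock: 16.77
ee_pos: [485.5, 84.2, 52.7]
tcp_rot: [0.0, 0.753, 0.658, 0.0]
wrist_force: [-0.1, 0.0, -0.1]
gripper_width: 39.9
```

Request:
{"name": "arm_command", "arguments": {"targets": [{"translation": [0,0,0.001],"rot": [0,0,0],"jaw": 1},{"translation": [0,0,0.001],"rot": [0,0,0],"jaw": 1},{"translation": [0,0,0],"rot": [0,0,0],"jaw": 1}]}}

```text
clock: 17.15
ee_pos: [485.6, 84.2, 50.9]
tcp_rot: [0.0, 0.753, 0.658, 0.0]
wrist_force: [-1.8, -0.5, 5.2]
gripper_width: 40.0
```

```bash
python3 cap.py w10
```

```text
(no output)
```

View pics/w10.png

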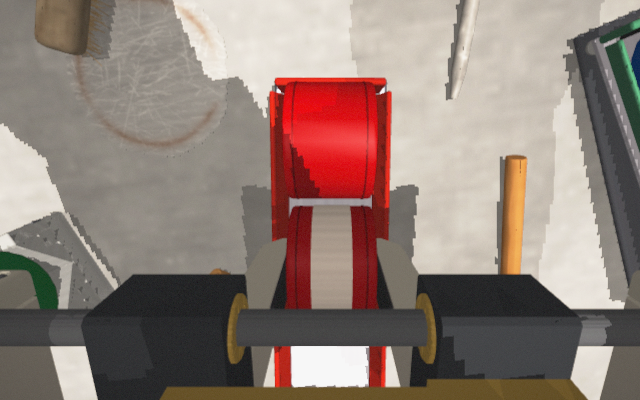

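The billet is on the floor at 5 N, a few mm behind old_red. I'll release it and rise.

Request:
{"name": "arm_command", "arguments": {"targets": [{"translation": [0,0,0],"rot": [0,0,0],"jaw": 0.5},{"translation": [0,0,0],"rot": [0,0,0],"jaw": 0},{"translation": [0,0,0],"rot": [0,0,0],"jaw": -1},{"translation": [0,0,0],"rot": [0,0,0],"jaw": -1},{"translation": [0,0,-0.01],"rot": [0,0,0],"jaw": -1},{"translation": [0,0,-0.03],"rot": [0,0,0],"jaw": -1},{"translation": [0,0,-0.05],"rot": [0,0,0],"jaw": -1},{"translation": [0,0,-0.05],"rot": [0,0,0],"jaw": -1},{"translation": [0,0,-0.045],"rot": [0,0,0],"jaw": -1},{"translation": [0,0,0],"rot": [0,0,0],"jaw": -1}]}}

```text
clock: 18.45
ee_pos: [486.8, 84.3, 239.3]
tcp_rot: [0.002, 0.753, 0.658, 0.003]
wrist_force: [-0.6, -0.6, -1.2]
gripper_width: 93.6
```

```bash
python3 plan.py 465 285 236 105.8 9;python3 cap.py w11
```

```text
t 18.45 pos [486.8  84.3 239.3] head 82.24 zaxis [ 6.5e-03  5.0e-04 -1.0e+00] w 93.6 F [-0.6 -0.6 -1.2]
no-turn total tool shift m [ 0.1959 -0.0488  0.0032] turn z total -23.56
[0.0218, -0.0054, 0.0004] rz -2.62
[0.022, -0.0044, 0.0004] rz -2.62
[0.0222, -0.0034, 0.0004] rz -2.62
[0.0223, -0.0024, 0.0004] rz -2.62
[0.0224, -0.0014, 0.0004] rz -2.62
[0.0224, -0.0003, 0.0004] rz -2.62
[0.0224, 0.0007, 0.0004] rz -2.62
[0.0224, 0.0017, 0.0004] rz -2.62
[0.0223, 0.0027, 0.0004] rz -2.62
```

View pics/w11.png

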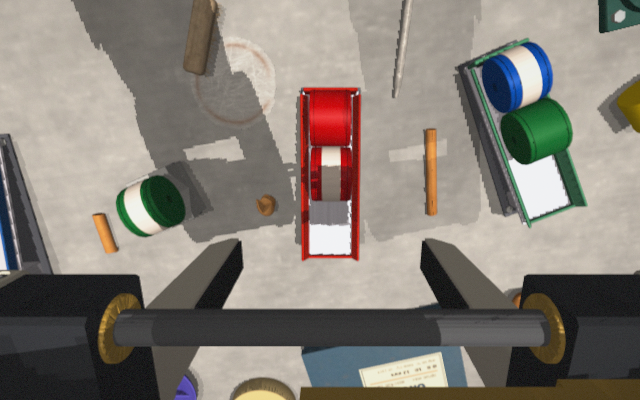

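The red chute is right: plain red in front, banded red touching behind it. Next is the green chute.

Request:
{"name": "arm_command", "arguments": {"targets": [{"translation": [0.022,-0.0055,0],"rot": [0,0,-2.6],"jaw": -1},{"translation": [0.022,-0.0045,0],"rot": [0,0,-2.6],"jaw": -1},{"translation": [0.022,-0.0035,0],"rot": [0,0,-2.6],"jaw": -1},{"translation": [0.0225,-0.0025,0],"rot": [0,0,-2.6],"jaw": -1},{"translation": [0.0225,-0.0015,0],"rot": [0,0,-2.6],"jaw": -1},{"translation": [0.0225,0,0],"rot": [0,0,-2.6],"jaw": -1},{"translation": [0.0225,0.0005,0],"rot": [0,0,-2.6],"jaw": -1},{"translation": [0.0225,0.0015,0],"rot": [0,0,-2.6],"jaw": -1},{"translation": [0.022,0.0025,0],"rot": [0,0,-2.7],"jaw": -1},{"translation": [0,0,0],"rot": [0,0,0],"jaw": -1},{"translation": [0,0,0],"rot": [0,0,0],"jaw": -1}]}}

```text
clock: 19.88
ee_pos: [462.9, 284.5, 234.8]
tcp_rot: [-0.0, 0.604, 0.797, -0.001]
wrist_force: [-0.0, 0.5, -0.7]
gripper_width: 93.0
```

```bash
python3 plan.py 465 285 236 105.8 1;python3 cap.py w12; python3 - <<'E'
import cv2
im=cv2.imread("pics/w12.png")
cv2.imwrite("pics/z12.png",cv2.resize(im[70:270,270:390],None,fx=3,fy=3,interpolation=cv2.INTER_CUBIC))
E
```

```text
t 19.875 pos [462.9 284.5 234.8] head 105.69 zaxis [-1.3e-03 -9.0e-04 -1.0e+00] w 93.0 F [-0.   0.5 -0.7]
no-turn total tool shift m [-0.0001  0.0021 -0.0012] turn z total -0.11
[-0.0001, 0.0021, -0.0012] rz -0.11
```

View pics/w12.png

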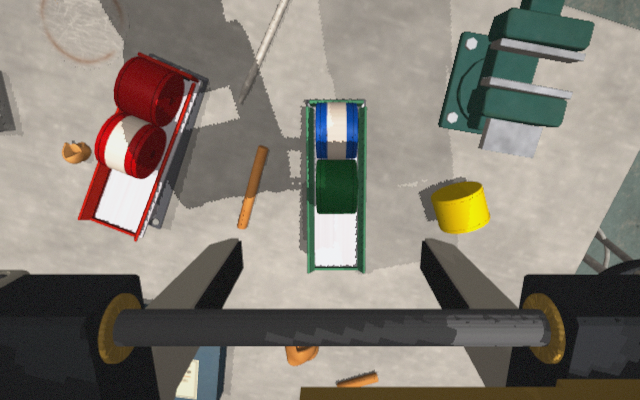

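View pics/z12.png

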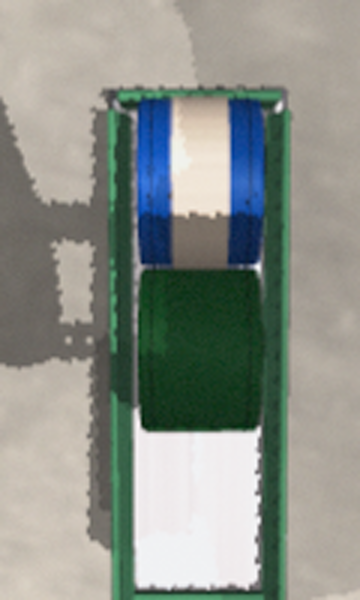

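The green chute is at columns 307–366, rows 100–272. The new_blue band is at zoom column 200, rows 98–268.

```bash
cat > m12.py <<'E'
from bis import *
import pickle
I=pickle.load(open("w12.pkl","rb"))
px=lambda u,v:(270+(u+.5)/3-.5,70+(v+.5)/3-.5)
P=[ray(I,*p,z)[:2] for p,z in ((px(112,92),29),(px(288,92),29),((308,271),59),((365,271),59))]
f=(P[0]+P[1])/2;r=(P[2]+P[3])/2;d=r-f;a=np.arctan2(d[1],d[0]);c=(f+r)/2
print('ctr',c.round(1),'ang',np.degrees(a).round(2),np.linalg.norm(d),np.linalg.norm(P[0]-P[1]))
u=np.array([np.cos(a),np.sin(a)]);print('stop',c-64*u,'second',c-8*u)
print(billet(I,px(200,98),px(200,267),46),billet(I,px(200,269),px(200,431),54))
E
python3 m12.py; python3 plan.py 414 273 42 105.8 1 
```

```text
ctr [471.7 292.2] ang 15.83 177.64414459546862 60.18549345465204
stop [410.16901909 274.72991979] second [464.04598374 290.00318665]
(array([414.8, 275.8,  46. ]), 'z from size', np.float64(40.5)) (array([467.9, 290.9,  54. ]), 'z from size', np.float64(48.0))
t 19.925 pos [463.1 284.5 235.1] head 105.67 zaxis [-1.e-03 -6.e-04 -1.e+00] w 93.3 F [-0.7  0.1  0.6]
no-turn total tool shift m [ 0.0023 -0.0501  0.1931] turn z total -0.13
[0.0022, -0.0503, 0.1931] rz -0.13
```

Request:
{"name": "arm_command", "arguments": {"targets": [{"translation": [0.0025,-0.025,0.02],"rot": [0,0,0],"jaw": -1},{"translation": [0.002,-0.025,0.03],"rot": [0,0,0],"jaw": -1},{"translation": [0,0,0.05],"rot": [0,0,0],"jaw": -1},{"translation": [0,0,0.05],"rot": [0,0,0],"jaw": -1},{"translation": [0,0,0.025],"rot": [0,0,0],"jaw": -1},{"translation": [0,0,0.012],"rot": [0,0,0],"jaw": -1},{"translation": [0,0,0.004],"rot": [0,0,0],"jaw": -1},{"translation": [0,0,0.002],"rot": [0,0,0],"jaw": -1},{"translation": [0,0,0],"rot": [0,0,0],"jaw": -1}]}}

```text
clock: 21.05
ee_pos: [414.2, 276.2, 43.3]
tcp_rot: [0.0, 0.604, 0.797, 0.001]
wrist_force: [-0.7, -0.3, 0.5]
gripper_width: 93.2
```

```bash
python3 cap.py w13
```

```text
(no output)
```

View pics/w13.png

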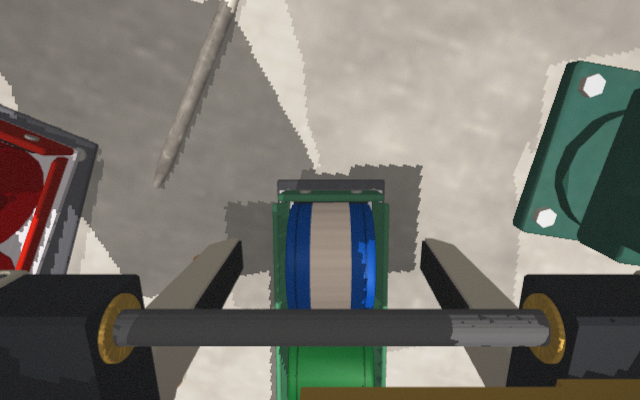

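The blue banded billet is centred between the fingers (columns 287–375). I'll grip and lift.

Request:
{"name": "arm_command", "arguments": {"targets": [{"translation": [0,0,0.001],"rot": [0,0,0],"jaw": 1},{"translation": [0,0,0],"rot": [0,0,0],"jaw": 1},{"translation": [0,0,0],"rot": [0,0,0],"jaw": 1},{"translation": [0,0,0],"rot": [0,0,0],"jaw": 1},{"translation": [0,0,0],"rot": [0,0,0],"jaw": 1},{"translation": [0,0,0],"rot": [0,0,0],"jaw": 1},{"translation": [0,0,-0.01],"rot": [0,0,0],"jaw": 1},{"translation": [0,0,-0.03],"rot": [0,0,0],"jaw": 1},{"translation": [0,0,-0.045],"rot": [0,0,0],"jaw": 1},{"translation": [0,0,-0.035],"rot": [0,0,0],"jaw": 1},{"translation": [0,0,-0.015],"rot": [0,0,0],"jaw": 1},{"translation": [0,0,0],"rot": [0,0,0],"jaw": 1}], "force": 15}}

```text
clock: 22.6
ee_pos: [414.0, 276.1, 177.0]
tcp_rot: [0.0, 0.604, 0.797, 0.0]
wrist_force: [0.2, -0.4, -0.5]
gripper_width: 40.0
```

```bash
python3 plan.py 483.5 -316.5 177 85.5 19
```

```text
t 22.6 pos [414.  276.1 177. ] head 105.74 zaxis [ 1.e-03  5.e-04 -1.e+00] w 40.0 F [ 0.2 -0.4 -0.5]
no-turn total tool shift m [-5.892e-01 -9.380e-02 -3.000e-04] turn z total 20.24
[-0.031, -0.0049, -0.0] rz 1.07
[-0.0311, -0.0044, -0.0] rz 1.07
[-0.0312, -0.0038, -0.0] rz 1.07
[-0.0312, -0.0032, -0.0] rz 1.07
[-0.0313, -0.0026, -0.0] rz 1.07
[-0.0313, -0.002, -0.0] rz 1.07
[-0.0314, -0.0015, -0.0] rz 1.07
[-0.0314, -0.0009, -0.0] rz 1.07
[-0.0314, -0.0003, -0.0] rz 1.07
[-0.0314, 0.0003, -0.0] rz 1.07
[-0.0314, 0.0009, -0.0] rz 1.07
[-0.0314, 0.0015, -0.0] rz 1.07
[-0.0313, 0.002, -0.0] rz 1.07
[-0.0313, 0.0026, -0.0] rz 1.07
[-0.0312, 0.0032, -0.0] rz 1.07
[-0.0312, 0.0038, -0.0] rz 1.07
[-0.0311, 0.0044, -0.0] rz 1.07
[-0.031, 0.0049, -0.0] rz 1.07
[-0.0309, 0.0055, -0.0] rz 1.07
```

Request:
{"name": "arm_command", "arguments": {"targets": [{"translation": [-0.031,-0.005,0],"rot": [0,0,1.1],"jaw": 1},{"translation": [-0.031,-0.0045,0],"rot": [0,0,1.1],"jaw": 1},{"translation": [-0.031,-0.004,0],"rot": [0,0,1.1],"jaw": 1},{"translation": [-0.031,-0.003,0],"rot": [0,0,1.1],"jaw": 1},{"translation": [-0.0315,-0.0025,0],"rot": [0,0,1.1],"jaw": 1},{"translation": [-0.0315,-0.002,0],"rot": [0,0,1.1],"jaw": 1},{"translation": [-0.0315,-0.0015,0],"rot": [0,0,1.1],"jaw": 1},{"translation": [-0.0315,-0.001,0],"rot": [0,0,1.1],"jaw": 1},{"translation": [-0.0315,0,0],"rot": [0,0,1.1],"jaw": 1},{"translation": [-0.0315,0,0],"rot": [0,0,1.1],"jaw": 1},{"translation": [-0.0315,0.001,0],"rot": [0,0,1.1],"jaw": 1},{"translation": [-0.0315,0.0015,0],"rot": [0,0,1.1],"jaw": 1},{"translation": [-0.0315,0.002,0],"rot": [0,0,1],"jaw": 1},{"translation": [-0.031,0.0025,0],"rot": [0,0,1],"jaw": 1},{"translation": [-0.031,0.003,0],"rot": [0,0,1],"jaw": 1},{"translation": [-0.031,0.004,0],"rot": [0,0,1],"jaw": 1},{"translation": [-0.031,0.0045,0],"rot": [0,0,1],"jaw": 1},{"translation": [-0.031,0.005,0],"rot": [0,0,1],"jaw": 1},{"translation": [-0.031,0.0055,0],"rot": [0,0,1],"jaw": 1},{"translation": [0,0,0],"rot": [0,0,0],"jaw": 1}]}}

```text
clock: 25.1
ee_pos: [480.5, -317.9, 174.5]
tcp_rot: [-0.001, 0.735, 0.678, -0.0]
wrist_force: [0.1, 1.3, -1.1]
gripper_width: 40.3
```

```bash
python3 plan.py 483.5 -316.5 56 85.5 1; python3 cap.py w14
```

```text
t 25.1 pos [ 480.5 -317.9  174.5] head 85.43 zaxis [-0.0022  0.0015 -1.    ] w 40.3 F [ 0.1  1.3 -1.1]
no-turn total tool shift m [0.0015 0.0031 0.1185] turn z total -0.07
[0.0016, 0.0029, 0.1185] rz -0.07
```

View pics/w14.png

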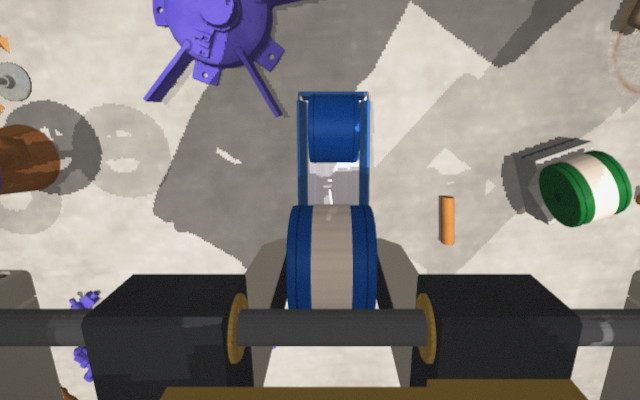

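The billet is aligned with the blue chute (columns 298–369) and old_blue is at the stop. I'll lower it.

Request:
{"name": "arm_command", "arguments": {"targets": [{"translation": [0.001,0.003,0.015],"rot": [0,0,0],"jaw": 1},{"translation": [0,0,0.03],"rot": [0,0,0],"jaw": 1},{"translation": [0,0,0.035],"rot": [0,0,0],"jaw": 1},{"translation": [0,0,0.02],"rot": [0,0,0],"jaw": 1},{"translation": [0,0,0.01],"rot": [0,0,0],"jaw": 1},{"translation": [0,0,0.005],"rot": [0,0,0],"jaw": 1},{"translation": [0,0,0.002],"rot": [0,0,0],"jaw": 1},{"translation": [0,0,0],"rot": [0,0,0],"jaw": 1}]}}

```text
clock: 26.15
ee_pos: [484.5, -316.2, 60.1]
tcp_rot: [0.0, 0.734, 0.679, 0.0]
wrist_force: [-1.0, 0.6, -0.8]
gripper_width: 39.9
```

```bash
python3 plan.py 483.5 -316.5 50 85.5 1; python3 cap.py w15
```

```text
t 26.15 pos [ 484.5 -316.2   60.1] head 85.54 zaxis [ 6.e-04 -5.e-04 -1.e+00] w 39.9 F [-1.   0.6 -0.8]
no-turn total tool shift m [-0.0004 -0.001   0.0101] turn z total 0.04
[-0.0004, -0.001, 0.0101] rz 0.04
```

View pics/w15.png

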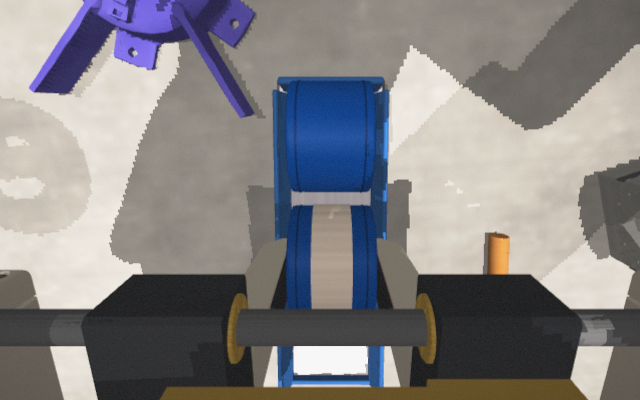

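The billet is centred in the chute with a gap of several mm to old_blue. I'll go down about 9 mm.

Request:
{"name": "arm_command", "arguments": {"targets": [{"translation": [0,-0.001,0.004],"rot": [0,0,0],"jaw": 1},{"translation": [0,0,0.002],"rot": [0,0,0],"jaw": 1},{"translation": [0,0,0.001],"rot": [0,0,0],"jaw": 1},{"translation": [0,0,0.001],"rot": [0,0,0],"jaw": 1},{"translation": [0,0,0],"rot": [0,0,0],"jaw": 1}]}}

```text
clock: 26.82
ee_pos: [483.3, -316.0, 51.6]
tcp_rot: [-0.0, 0.734, 0.679, -0.0]
wrist_force: [-0.2, 0.4, -0.1]
gripper_width: 39.7
```

Request:
{"name": "arm_command", "arguments": {"targets": [{"translation": [0,0,0.001],"rot": [0,0,0],"jaw": 1},{"translation": [0,0,0],"rot": [0,0,0],"jaw": 1},{"translation": [0,0,0],"rot": [0,0,0],"jaw": 1}]}}

```text
clock: 27.2
ee_pos: [483.4, -316.1, 50.9]
tcp_rot: [0.0, 0.734, 0.679, 0.0]
wrist_force: [-0.6, 2.1, 4.5]
gripper_width: 39.7
```

Contact. Releasing and rising.

Request:
{"name": "arm_command", "arguments": {"targets": [{"translation": [0,0,0],"rot": [0,0,0],"jaw": 0.5},{"translation": [0,0,0],"rot": [0,0,0],"jaw": 0},{"translation": [0,0,0],"rot": [0,0,0],"jaw": -1},{"translation": [0,0,0],"rot": [0,0,0],"jaw": -1},{"translation": [0,0,-0.01],"rot": [0,0,0],"jaw": -1},{"translation": [0,0,-0.03],"rot": [0,0,0],"jaw": -1},{"translation": [0,0,-0.05],"rot": [0,0,0],"jaw": -1},{"translation": [0,0,-0.05],"rot": [0,0,0],"jaw": -1},{"translation": [0,0,-0.045],"rot": [0,0,0],"jaw": -1},{"translation": [0,0,0],"rot": [0,0,0],"jaw": -1}]}}

```text
clock: 28.45
ee_pos: [484.4, -316.9, 239.8]
tcp_rot: [0.003, 0.734, 0.679, 0.001]
wrist_force: [-0.1, 0.7, -0.5]
gripper_width: 92.6
```

```bash
python3 plan.py 490.5 -107 180 104 9;python3 cap.py w16
```

```text
t 28.45 pos [ 484.4 -316.9  239.8] head 85.54 zaxis [ 0.0055 -0.0042 -1.    ] w 92.6 F [-0.1  0.7 -0.5]
no-turn total tool shift m [ 0.2099 -0.0106  0.059 ] turn z total -18.46
[0.0233, -0.0011, 0.0066] rz -2.05
[0.0233, -0.0003, 0.0066] rz -2.05
[0.0233, 0.0005, 0.0066] rz -2.05
[0.0233, 0.0014, 0.0066] rz -2.05
[0.0232, 0.0022, 0.0066] rz -2.05
[0.0231, 0.003, 0.0066] rz -2.05
[0.023, 0.0039, 0.0066] rz -2.05
[0.0229, 0.0047, 0.0066] rz -2.05
[0.0227, 0.0055, 0.0066] rz -2.05
```

View pics/w16.png

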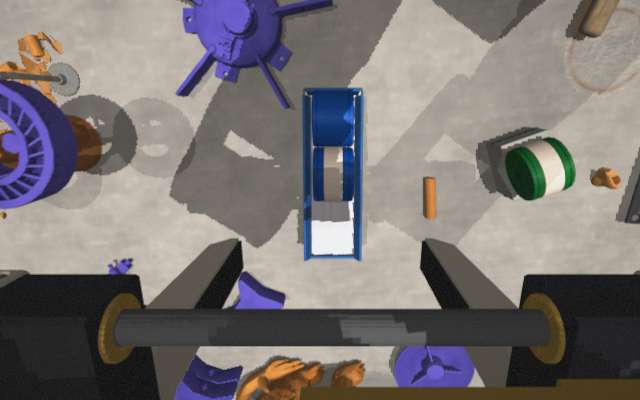

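The blue chute is right: plain in front, banded touching behind. Now the V-block.

Request:
{"name": "arm_command", "arguments": {"targets": [{"translation": [0.0235,-0.001,0],"rot": [0,0,-2],"jaw": -1},{"translation": [0.0235,0,0],"rot": [0,0,-2],"jaw": -1},{"translation": [0.0235,0.0005,0],"rot": [0,0,-2],"jaw": -1},{"translation": [0.023,0.0015,0.01],"rot": [0,0,-2.1],"jaw": -1},{"translation": [0.023,0.002,0.01],"rot": [0,0,-2.1],"jaw": -1},{"translation": [0.023,0.003,0.01],"rot": [0,0,-2.1],"jaw": -1},{"translation": [0.023,0.004,0.01],"rot": [0,0,-2.1],"jaw": -1},{"translation": [0.023,0.0045,0.01],"rot": [0,0,-2],"jaw": -1},{"translation": [0.023,0.0055,0.01],"rot": [0,0,-2],"jaw": -1},{"translation": [0,0,0],"rot": [0,0,0],"jaw": -1},{"translation": [0,0,0],"rot": [0,0,0],"jaw": -1}]}}

```text
clock: 29.88
ee_pos: [489.9, -105.7, 175.9]
tcp_rot: [0.0, 0.616, 0.788, 0.0]
wrist_force: [0.1, 0.2, 0.3]
gripper_width: 93.2
```

```bash
python3 plan.py 490.5 -107 51.5 104 1;python3 cap.py w17
```

```text
t 29.875 pos [ 489.9 -105.7  175.9] head 103.97 zaxis [ 3.e-04 -3.e-04 -1.e+00] w 93.2 F [0.1 0.2 0.3]
no-turn total tool shift m [-0.0014  0.0002  0.1244] turn z total -0.03
[-0.0014, 0.0002, 0.1244] rz -0.03
```

View pics/w17.png

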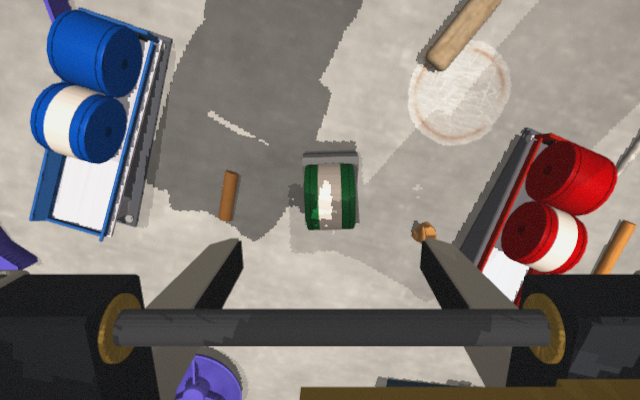

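The green billet is centred (column 330) and square to the jaws. I'll descend, grip and lift.

Request:
{"name": "arm_command", "arguments": {"targets": [{"translation": [-0.001,0,0.02],"rot": [0,0,0],"jaw": -1},{"translation": [0,0,0.035],"rot": [0,0,0],"jaw": -1},{"translation": [0,0,0.035],"rot": [0,0,0],"jaw": -1},{"translation": [0,0,0.02],"rot": [0,0,0],"jaw": -1},{"translation": [0,0,0.01],"rot": [0,0,0],"jaw": -1},{"translation": [0,0,0.004],"rot": [0,0,0],"jaw": -1},{"translation": [0,0,0],"rot": [0,0,0],"jaw": -1},{"translation": [0,0,0],"rot": [0,0,0],"jaw": 1},{"translation": [0,0,0],"rot": [0,0,0],"jaw": 1},{"translation": [0,0,0],"rot": [0,0,0],"jaw": 1},{"translation": [0,0,0],"rot": [0,0,0],"jaw": 1},{"translation": [0,0,0],"rot": [0,0,0],"jaw": 1},{"translation": [0,0,0],"rot": [0,0,0],"jaw": 1}], "force": 15}}

```text
clock: 31.55
ee_pos: [490.1, -106.8, 51.6]
tcp_rot: [0.0, 0.616, 0.788, -0.0]
wrist_force: [-0.3, 0.4, 0.3]
gripper_width: 40.1
```

Request:
{"name": "arm_command", "arguments": {"targets": [{"translation": [0,0,-0.01],"rot": [0,0,0],"jaw": 1},{"translation": [0,0,-0.03],"rot": [0,0,0],"jaw": 1},{"translation": [0,0,-0.045],"rot": [0,0,0],"jaw": 1},{"translation": [0,0,-0.03],"rot": [0,0,0],"jaw": 1},{"translation": [0,0,-0.01],"rot": [0,0,0],"jaw": 1},{"translation": [0,0,0],"rot": [0,0,0],"jaw": 1}]}}

```text
clock: 32.3
ee_pos: [490.0, -106.8, 176.6]
tcp_rot: [0.0, 0.616, 0.788, 0.0]
wrist_force: [0.4, 0.0, -1.9]
gripper_width: 40.6
```

```bash
python3 plan.py 471 291.7 177 105.8 14
```

```text
t 32.3 pos [ 490.  -106.8  176.6] head 103.94 zaxis [ 3.e-04 -1.e-04 -1.e+00] w 40.6 F [ 0.4  0.  -1.9]
no-turn total tool shift m [ 0.3913  0.0775 -0.0005] turn z total -1.86
[0.028, 0.0055, -0.0] rz -0.13
[0.0279, 0.0056, -0.0] rz -0.13
[0.0279, 0.0057, -0.0] rz -0.13
[0.0279, 0.0057, -0.0] rz -0.13
[0.0279, 0.0058, -0.0] rz -0.13
[0.0279, 0.0059, -0.0] rz -0.13
[0.0279, 0.0059, -0.0] rz -0.13
[0.0279, 0.006, -0.0] rz -0.13
[0.0278, 0.0061, -0.0] rz -0.13
[0.0278, 0.0061, -0.0] rz -0.13
[0.0278, 0.0062, -0.0] rz -0.13
[0.0278, 0.0062, -0.0] rz -0.13
[0.0278, 0.0063, -0.0] rz -0.13
[0.0278, 0.0064, -0.0] rz -0.13
```

Request:
{"name": "arm_command", "arguments": {"targets": [{"translation": [0.028,0.0055,0],"rot": [0,0,0],"jaw": 1},{"translation": [0.028,0.0055,0],"rot": [0,0,0],"jaw": 1},{"translation": [0.028,0.0055,0],"rot": [0,0,0],"jaw": 1},{"translation": [0.028,0.0055,0],"rot": [0,0,0],"jaw": 1},{"translation": [0.028,0.0055,0],"rot": [0,0,0],"jaw": 1},{"translation": [0.028,0.0055,0],"rot": [0,0,0],"jaw": 1},{"translation": [0.028,0.0055,0],"rot": [0,0,0],"jaw": 1},{"translation": [0.028,0.0055,0],"rot": [0,0,0],"jaw": 1},{"translation": [0.028,0.0055,0],"rot": [0,0,0],"jaw": 1},{"translation": [0.028,0.0055,0],"rot": [0,0,0],"jaw": 1},{"translation": [0.028,0.0055,0],"rot": [0,0,0],"jaw": 1},{"translation": [0.028,0.0055,0],"rot": [0,0,0],"jaw": 1},{"translation": [0.028,0.0055,0],"rot": [0,0,0],"jaw": 1},{"translation": [0.0275,0.006,0],"rot": [0,0,-1.9],"jaw": 1},{"translation": [0,0,0],"rot": [0,0,0],"jaw": 1},{"translation": [0,0,0],"rot": [0,0,0],"jaw": 1}]}}

```text
clock: 34.3
ee_pos: [470.6, 291.1, 175.5]
tcp_rot: [-0.0, 0.603, 0.798, -0.001]
wrist_force: [-0.3, -1.1, -0.7]
gripper_width: 40.3
```

```bash
python3 plan.py 471 291.7 56 105.8 1;python3 cap.py w18
```

```text
t 34.3 pos [470.6 291.1 175.5] head 105.81 zaxis [-0.0017 -0.0011 -1.    ] w 40.3 F [-0.3 -1.1 -0.7]
no-turn total tool shift m [0.0005 0.0008 0.1195] turn z total 0.01
[0.0005, 0.0006, 0.1195] rz 0.01
```

View pics/w18.png

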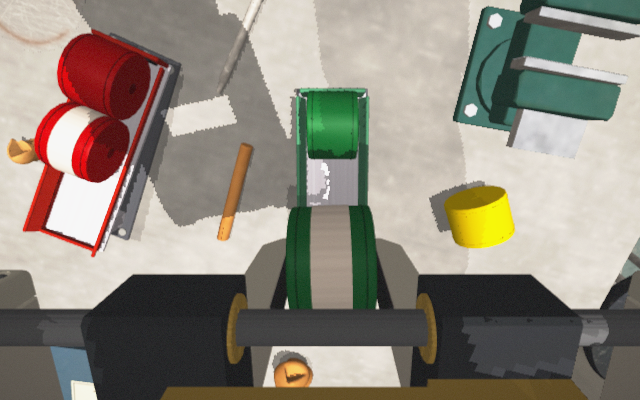

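The billet is aligned (chute columns 295–368) and old_green is at the stop. I'll lower it.

Request:
{"name": "arm_command", "arguments": {"targets": [{"translation": [0,0,0.015],"rot": [0,0,0],"jaw": 1},{"translation": [0,0,0.035],"rot": [0,0,0],"jaw": 1},{"translation": [0,0,0.035],"rot": [0,0,0],"jaw": 1},{"translation": [0,0,0.02],"rot": [0,0,0],"jaw": 1},{"translation": [0,0,0.01],"rot": [0,0,0],"jaw": 1},{"translation": [0,0,0.005],"rot": [0,0,0],"jaw": 1},{"translation": [0,0,0.001],"rot": [0,0,0],"jaw": 1},{"translation": [0,0,0],"rot": [0,0,0],"jaw": 1}]}}

```text
clock: 35.35
ee_pos: [471.3, 292.0, 56.2]
tcp_rot: [0.0, 0.603, 0.798, 0.0]
wrist_force: [-0.0, -0.8, -0.8]
gripper_width: 39.8
```

```bash
python3 plan.py 471 291.7 50.5 105.8 1;python3 cap.py w19
```

```text
t 35.35 pos [471.3 292.   56.2] head 105.84 zaxis [ 9.e-04  4.e-04 -1.e+00] w 39.8 F [-0.  -0.8 -0.8]
no-turn total tool shift m [-0.0002 -0.0004  0.0057] turn z total 0.04
[-0.0002, -0.0004, 0.0057] rz 0.04
```

View pics/w19.png

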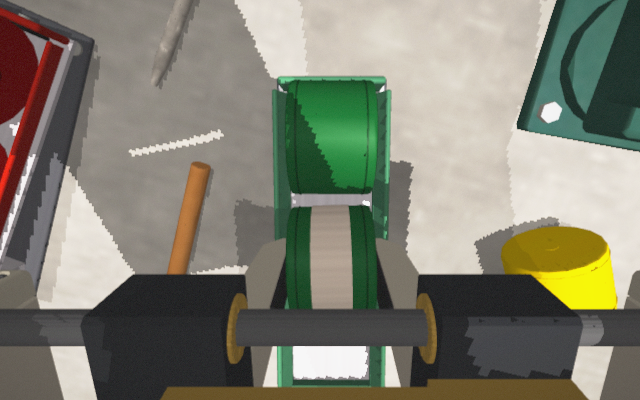

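The billet is centred with a few mm of gap. Before opening here, I'll check how far the yellow look-alike is from the finger.

```bash
python3 - <<'E'
from h import *
import pickle
for n in ("w12","w18"):
    I=pickle.load(open(n+".pkl","rb"));im=cv2.imread(f"pics/{n}.png")
    h=cv2.cvtColor(im,cv2.COLOR_BGR2HSV);m=cv2.inRange(h,(22,150,80),(35,255,255))
    c=max(cv2.findContours(m,0,2)[0],key=cv2.contourArea)[:,0]
    g=np.radians(105.8);t=np.array([np.cos(g),np.sin(g)])
    for z in (0,28,50): print(n,z,'nearest along jaw axis mm',min(float((ray(I,*p,z)[:2]-[471,292])@t) for p in c).__round__(1))
E
```

```text
w12 0 nearest along jaw axis mm 113.4
w12 28 nearest along jaw axis mm 105.1
w12 50 nearest along jaw axis mm 98.6
w18 0 nearest along jaw axis mm 114.0
w18 28 nearest along jaw axis mm 104.5
w18 50 nearest along jaw axis mm 97.1
```

At about 97 mm against the finger's 64 mm, it is clear. Setting down.

Request:
{"name": "arm_command", "arguments": {"targets": [{"translation": [0,0,0.002],"rot": [0,0,0],"jaw": 1},{"translation": [0,0,0.0015],"rot": [0,0,0],"jaw": 1},{"translation": [0,0,0.0005],"rot": [0,0,0],"jaw": 1},{"translation": [0,0,0],"rot": [0,0,0],"jaw": 1}]}}

```text
clock: 35.9
ee_pos: [471.0, 291.8, 51.6]
tcp_rot: [-0.0, 0.603, 0.798, -0.0]
wrist_force: [0.2, -0.5, -1.4]
gripper_width: 39.9
```

Request:
{"name": "arm_command", "arguments": {"targets": [{"translation": [0,0,0.001],"rot": [0,0,0],"jaw": 1},{"translation": [0,0,0],"rot": [0,0,0],"jaw": 1}]}}

```text
clock: 36.15
ee_pos: [471.1, 291.9, 51.2]
tcp_rot: [0.0, 0.603, 0.798, 0.0]
wrist_force: [-2.6, 0.2, 7.2]
gripper_width: 40.0
```

Request:
{"name": "arm_command", "arguments": {"targets": [{"translation": [0,0,0],"rot": [0,0,0],"jaw": 0.5},{"translation": [0,0,0],"rot": [0,0,0],"jaw": 0},{"translation": [0,0,0],"rot": [0,0,0],"jaw": -1},{"translation": [0,0,0],"rot": [0,0,0],"jaw": -1},{"translation": [0,0,-0.01],"rot": [0,0,0],"jaw": -1},{"translation": [0,0,-0.03],"rot": [0,0,0],"jaw": -1},{"translation": [0,0,-0.05],"rot": [0,0,0],"jaw": -1},{"translation": [0,0,-0.05],"rot": [0,0,0],"jaw": -1},{"translation": [0,0,-0.045],"rot": [0,0,0],"jaw": -1},{"translation": [0,0,0],"rot": [0,0,0],"jaw": -1},{"translation": [0,0,0],"rot": [0,0,0],"jaw": -1},{"translation": [0,0,0],"rot": [0,0,0],"jaw": -1},{"translation": [0,0,0],"rot": [0,0,0],"jaw": -1},{"translation": [0,0,0],"rot": [0,0,0],"jaw": -1}]}}

```text
clock: 37.9
ee_pos: [470.9, 291.8, 235.1]
tcp_rot: [-0.0, 0.603, 0.798, -0.0]
wrist_force: [0.7, -0.4, -0.6]
gripper_width: 93.1
```

```bash
python3 cap.py w20; python3 - <<'E'
from workcell import viewer
import cv2
cv2.imwrite("pics/s20.png",viewer.capture("scene")[:,:,::-1])
a=viewer.capture("top")[:,:,::-1]
cv2.imwrite("pics/t20.png",cv2.resize(a[140:250,220:480],None,fx=3,fy=3))
E
```

```text
(no output)
```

View pics/w20.png

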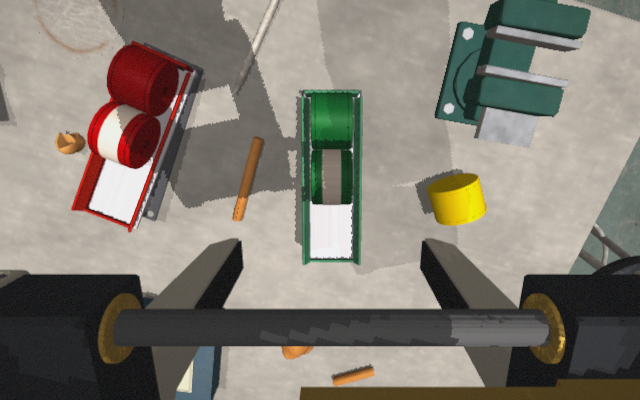

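View pics/t20.png

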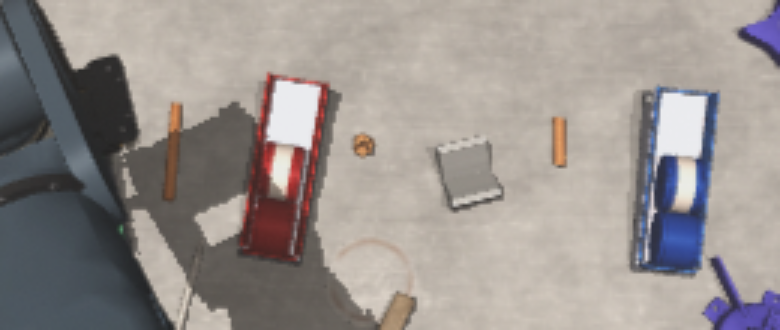

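View pics/s20.png

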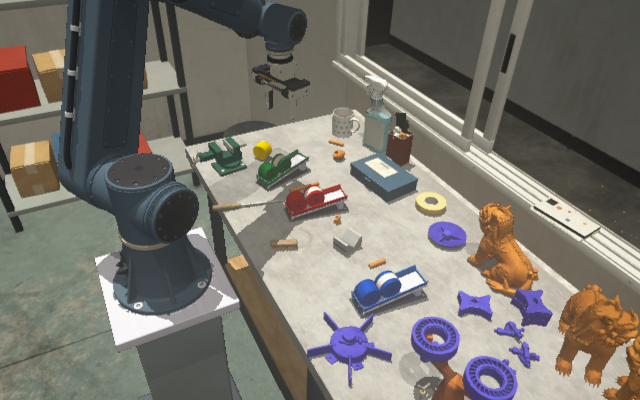

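In all three chutes the plain billet is in front and the banded one touches it from behind. The V-block is empty and the gripper is clear. Handing in.

```bash
python3 -c "
from workcell import robot
print(robot.finish_job())"
```

```text
the job is handed in; nothing more can be done
None
```

All three new billets are in the chutes of their own colour, each behind the plain old one. I handed the job in at about 38 s of the 118 s allowed; no verdict was reported.

**What I did:** I parked new_green on the V-block. Then I moved new_red to the red chute, new_blue to the blue chute, and new_green from the V-block to the green chute. Each was lowered until it touched (4–7 N) and then released.

**Last checks:** The last wrist, top and scene pictures show the plain billet at the front stop and the banded one touching it from behind in every chute. The V-block was empty and the open gripper was well above everything. I judged the final positions and stillness by eye and did not measure them.

**Disagreements:**
- **Chute length:** it measured about 178 mm against the 190 mm stated.
- **Billet positions:** at the stop, along the slope, corner-based and outline-based estimates differed by 3–5 mm. I used values in between, and all four grasps were centred to about 1.5 mm across the jaws.
- **V-block contact:** it first touched one flank of the groove, so I shifted it back 1.5 mm before letting go.

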